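# Put the reader's cells on charge, book them in, hang the reader up

## Robot

A 6-joint arm with a two-finger parallel gripper is mounted at the origin on a cart in front of the work surface, level with it; the furniture and walls round the work are solid. World frame = base frame: x ahead of the robot, y to its left, z up, the work surface at z = 0. Lengths are in mm, angles in degrees, forces in N, time in s.
With the tool pointing down it reaches from about 275 to 850 mm from the base axis. Payload 19 kg.
Tool frame: the origin (TCP) lies midway between the tips of the shut fingers; the grasp point (between the pads) lies 19 mm behind it; z points along the fingers, y is the line along which they close (so a half turn about z gives the same grasp; the last joint's range is limited). The gripper opens to 85 mm and grips with 20 to 120 N. Pads are 22 mm wide; open, the fingers measure 114 mm over their backs; the gripper's body (76 mm by 85 mm) begins 54 mm behind the grasp point. The pads swing forward as they close: fully open they stand 13 mm farther back than shut.
Start: joints at [60.275, 8.623, 82.357, -0, 89.026, -7.678], TCP at [215.841, 532.919, 231.267] pointing down, gripper open.
Joint ranges: [-160.23, 160.23], [-39.13, 120.54], [6.94, 153.29], [-79.49, 259.48], [9.18, 160.14], [-161.06, 161.06]. Speed limits (degrees/s): [108.29, 108.29, 127.2, 172.46, 172.46, 172.46].

## Interface

Orientations are given as [roll, pitch, yaw] about the fixed x, y, z axes, in that order (R = Rz(yaw) Ry(pitch) Rx(roll)).
In Python, from plant import telemetry, camera, sign_off gives the robot as it stands.
- The arm moves only by the tool arm_command, never from a script. Its argument "rows" is a list of rows, each a list of 3 entries, a list of its own where there are three numbers: the shift along the tool's x, y, z in m, then the turn about the tool's z in degrees, then the closure, from 0 (fully open) to 1 (shut). A call has 1 to 20 rows; each row shifts and turns the commanded pose from where the row before left it, along the tool's axes as they then stand; what a row does not reach is not made up. A row lasts 1/12 s, in which the tool goes at most 41.7 mm and 7.16 degrees, less where a joint would pass 70% of its speed; a pose out of reach is approached as far as the arm can. A call is refused whole if a number of a shift passes 0.0417 or a number of a turn 7.16, either way. A call with a gripper value outside its range is refused whole. The fingers move at their own pace and stop on an object; "force" is the grip in N (left out, the last holds). Time passes only in rows, so rows that do not move let the fingers close. It gives the time, the measured TCP pose, the force, the opening and the grip force at its end, in the units of the state.
- telemetry.get_state(): the state, without advancing time (a new reading comes with each control period).
- camera(name): name is "scene" or "top" or "wrist"; returns a dict with "img" (384x512x3 uint8, blue, green, red), "K" (3x3 intrinsics, pixels), "R" (3x3) and "t" (3): a world point X has camera coordinates R X + t; the wrist camera has in their place "hand_eye" (4x4, takes a point from camera to tool coordinates, whose origin is the TCP and whose axes are the flange's). Camera axes: x right, y down, z forward; pixel columns grow to the right and rows downward; lengths in mm; the calibration is good to about 2 mm. A picture is of the moment at which its call begins: read the wrist's pose just before it. There is no depth.
- sign_off(): hands the job in; it is judged then, once.
The state is a dict: "t": time; "joint_pos": joint angles; "joint_velocities": joint speeds; "joint_torque": joint torques, N m; "tcp_pos": TCP position; "ee_rot": TCP orientation; "wrist_force": force on the tool from outside, world axes, zero at the start; "wrist_torque": the same for the moment, N m; "finger_gap": finger opening in mm; "finger_force": force on a finger pad.
Only numpy, scipy, OpenCV 4.12 (cv2) and the standard library are available. Lean on these libraries where they do the work, as an engineer would, in place of code of your own. Each camera call takes 0.05 s, during which the arm holds its last target. There are 200 camera calls.

## Task

Put every loose green cell into a bay of the charger: press its plain end back against the spring and let it down behind the steel lip, so that it lies fully home on the bay floor with its copper-banded nub end against the lip. When all are in, pick up the barcode reader, aim its red window squarely at the middle of the barcode from about 8 cm away and hold it steady there for two seconds, then hang the reader upright by its eye on the peg and let go. Leave the stapler and the note pad where they are.

Things in the scene. Friction and masses are not known exactly. Their poses are not given: they have to be found in the camera images.
- cell_0: rechargeable cell, may be absent: green flat-sided bar, 40 mm wide (y), 32 mm high, 90 mm long, 4 mm chamfers, 150 g, with a copper band and a brass nub (9 mm across, 3 mm proud) at its plus end. Origin at mid-length on its axis, 16 mm above what it lies on; x axis runs along the bar from plus end to plain end. Starts with the plus end roughly towards the robot
- cell_0_plus (a point): tip of the brass nub at the plus end of cell_0, 48 mm from its origin along its -x axis
- cell_1: rechargeable cell, may be absent: green flat-sided bar, 40 mm wide (y), 32 mm high, 90 mm long, 4 mm chamfers, 150 g, with a copper band and a brass nub (9 mm across, 3 mm proud) at its plus end. Origin at mid-length on its axis, 16 mm above what it lies on; x axis runs along the bar from plus end to plain end. Starts with the plus end roughly towards the robot
- cell_1_plus (a point): tip of the brass nub at the plus end of cell_1, 48 mm from its origin along its -x axis
- cell_2: rechargeable cell, may be absent: green flat-sided bar, 40 mm wide (y), 32 mm high, 90 mm long, 4 mm chamfers, 150 g, with a copper band and a brass nub (9 mm across, 3 mm proud) at its plus end. Origin at mid-length on its axis, 16 mm above what it lies on; x axis runs along the bar from plus end to plain end. Starts with the plus end roughly towards the robot
- cell_2_plus (a point): tip of the brass nub at the plus end of cell_2, 48 mm from its origin along its -x axis
- charger: black and grey cell charger fixed to the worktop: base 154 x 200 mm, 12 mm thick, three parallel bays 68 mm apart across y. Origin on the worktop; x axis along the bays from the lip end (near the robot) to the spring end. Back wall 46 mm high from 62 mm ahead of the origin; nothing is taller than 55 mm. Bay floors are 26 mm wide and stand 10 mm above the base, leaving room for fingertips
- bay_0 (a point): left bay (robot's view): where the middle of a seated cell lies, 16 mm above the bay floor, 38 mm above the worktop; +x towards the spring. Lip: inner face 45 mm along -x, 6 mm thick, top 9 mm above the floor (the nub stands out over it). Side ribs 45 mm apart, 14 mm above the floor, lie 30 to 44 mm along -x and 32 to 44 mm along +x, none in between
- spring_0 (a joint): travel of bay_0's steel spring plate along +x, m: 0 free, 0.004 with a cell seated, at most 0.016. Free, its face is 41 mm along +x from the bay point (the gap to the lip is 4 mm shorter than a cell); it stands 25 to 55 mm above the worktop. 2.7 N at first touch, 0.45 N more per mm
- bay_1 (a point): middle bay (robot's view): where the middle of a seated cell lies, 16 mm above the bay floor, 38 mm above the worktop; +x towards the spring. Lip: inner face 45 mm along -x, 6 mm thick, top 9 mm above the floor (the nub stands out over it). Side ribs 45 mm apart, 14 mm above the floor, lie 30 to 44 mm along -x and 32 to 44 mm along +x, none in between
- spring_1 (a joint): travel of bay_1's steel spring plate along +x, m: 0 free, 0.004 with a cell seated, at most 0.016. Free, its face is 41 mm along +x from the bay point (the gap to the lip is 4 mm shorter than a cell); it stands 25 to 55 mm above the worktop. 2.7 N at first touch, 0.45 N more per mm
- bay_2 (a point): right bay (robot's view): where the middle of a seated cell lies, 16 mm above the bay floor, 38 mm above the worktop; +x towards the spring. Lip: inner face 45 mm along -x, 6 mm thick, top 9 mm above the floor (the nub stands out over it). Side ribs 45 mm apart, 14 mm above the floor, lie 30 to 44 mm along -x and 32 to 44 mm along +x, none in between
- spring_2 (a joint): travel of bay_2's steel spring plate along +x, m: 0 free, 0.004 with a cell seated, at most 0.016. Free, its face is 41 mm along +x from the bay point (the gap to the lip is 4 mm shorter than a cell); it stands 25 to 55 mm above the worktop. 2.7 N at first touch, 0.45 N more per mm
- reader: white barcode reader standing on its foot, 127 mm tall, 250 g. Origin mid-underside of the foot; x axis the way its red window looks (roughly away from the robot at first). Foot 46 (x) x 56 x 10 mm, body 30 x 44 mm up to 71 mm, then an open eye through it along x (27 mm wide, 71 to 95 mm up, 16 mm thick), on top an orange grip block 24 (x) x 30 (y) mm, 97 to 127 mm up, to pinch across y from above
- reader_window (a point): middle of the reader's red window, 16.5 mm ahead of (+x) and 45 mm above the reader's origin; the beam goes out from here along +x (axes as the reader's)
- reader_eye (a point): middle of the reader's eye, 83 mm above its origin; the underside of the bar above the eye is 12 mm higher
- peg_stand: steel stand fixed to the worktop, 70 x 70 x 10 mm foot plate, with a post 14 mm thick and 125 mm tall at 25 mm along its +x; a peg sticks out of the post along -x (towards the robot). Origin on the worktop in the middle of the foot plate. (Mind the wall cabinets: they overhang the worktop from x = 0.63 m on, undersides 0.64 m above it)
- peg (a point): point on the axis of the peg, 115 mm above the worktop, half way along its free length (axes as the stand's). The peg is a level round bar 8 mm thick; the post's surface is 33 mm away along +x; along -x the peg runs level for 35 mm and then turns up, its tip ending 46 mm from this point and 125 mm above the worktop
- code_stand: small grey upright panel fixed to the worktop, 70 mm wide, 130 mm tall, on a foot 60 x 70 x 8 mm, bearing the barcode. Origin on the worktop 60 mm before the face, where the foot begins 35 mm ahead of it; x axis points away from the robot, into the panel's face
- barcode (a point): middle of the printed barcode (58 x 34 mm of bars) on the panel's face towards the robot, 95 mm above the worktop; x axis points into the panel, so the face looks along -x
- stapler: black desk stapler 34 x 140 x 41 mm, a bystander; origin at the middle of its underside
- note_pad: yellow pad of sticky notes 75 x 74 x 12 mm, a bystander; origin at the middle of its underside
Not all that is in view belongs to the job. What is shaped like the reader but pink or purple is not meant.

How it is judged (in metres and radians):
On the way, in this order (a step that is already met when the one before it is completed fails the run):
1. every cell lies home in a bay of the charger, nub end at the lip, and is let go (((distance between cell_0 and bay_0 below 0.006 m and angle between the x axis of cell_0 and the x axis of bay_0, either way round below 0.09 rad and x of cell_0_plus in the frame of bay_0 below -0.04 m) or (distance between cell_0 and bay_1 below 0.006 m and angle between the x axis of cell_0 and the x axis of bay_1, either way round below 0.09 rad and x of cell_0_plus in the frame of bay_1 below -0.04 m) or (distance between cell_0 and bay_2 below 0.006 m and angle between the x axis of cell_0 and the x axis of bay_2, either way round below 0.09 rad and x of cell_0_plus in the frame of bay_2 below -0.04 m)) and ((distance between cell_1 and bay_0 below 0.006 m and angle between the x axis of cell_1 and the x axis of bay_0, either way round below 0.09 rad and x of cell_1_plus in the frame of bay_0 below -0.04 m) or (distance between cell_1 and bay_1 below 0.006 m and angle between the x axis of cell_1 and the x axis of bay_1, either way round below 0.09 rad and x of cell_1_plus in the frame of bay_1 below -0.04 m) or (distance between cell_1 and bay_2 below 0.006 m and angle between the x axis of cell_1 and the x axis of bay_2, either way round below 0.09 rad and x of cell_1_plus in the frame of bay_2 below -0.04 m)) and ((distance between cell_2 and bay_0 below 0.006 m and angle between the x axis of cell_2 and the x axis of bay_0, either way round below 0.09 rad and x of cell_2_plus in the frame of bay_0 below -0.04 m) or (distance between cell_2 and bay_1 below 0.006 m and angle between the x axis of cell_2 and the x axis of bay_1, either way round below 0.09 rad and x of cell_2_plus in the frame of bay_1 below -0.04 m) or (distance between cell_2 and bay_2 below 0.006 m and angle between the x axis of cell_2 and the x axis of bay_2, either way round below 0.09 rad and x of cell_2_plus in the frame of bay_2 below -0.04 m)) and contact force between each of cell_0, cell_1, cell_2 and the fingers below 0.05 N), for 0.2 s.
2. the held reader is aimed at the barcode and kept steady for a second (x of barcode in the frame of reader_window between 0.035 and 0.12 m and y of barcode in the frame of reader_window between -0.018 and 0.018 m and z of barcode in the frame of reader_window between -0.018 and 0.018 m and angle between the x axis of reader and the x axis of barcode, either way round below 0.25 rad and contact force between reader and the fingers above 0.5 N and linear speed of reader below 0.03 m/s and height (world z) of reader above 0.005 m), for 1 s.
At the end, for the whole second after the job is handed in: Every cell lies in a bay, within 6 mm and 0.09 rad of the seated place, nub at the lip, let go. The reader hangs at rest by its eye on the level part of the peg, upright within 0.2 rad. It was aimed for 1 s from 35 to 120 mm, within 18 mm of the barcode middle and 0.25 rad of square (all of step 1 and linear speed of each of cell_0, cell_1, cell_2 below 0.02 m/s and x of reader_eye in the frame of peg between -0.032 and 0.03 m and y of reader_eye in the frame of peg between -0.013 and 0.013 m and z of reader_eye in the frame of peg between -0.013 and -0.004 m and angle between reader's own z axis and vertical below 0.2 rad and contact force between reader and peg_stand above 1 N and linear speed of reader below 0.03 m/s and contact force between reader and the fingers below 0.05 N); the robot touches nothing.
It fails at once if the stapler is pushed aside (more than 30 mm) (distance of stapler from where it was at the start of the episode above 0.03 m).
It fails at once if the note pad is pushed aside (more than 30 mm) (distance of note_pad from where it was at the start of the episode above 0.03 m).
Of cell_0, cell_1, cell_2 only 2 to 3 are there at a start; the rules pass over those that are not, and their reading is None.
At some moment in a run one of cell_0, cell_1, cell_2 may be knocked a few centimetres aside while the robot is not near it.
It also fails if it takes over 210 s, if anything falls off the work surface, if the arm or the gripper's body presses on something with over 40 N, if the wrist force passes 120 N, or if a joint passes its speed limit or range.

## Working session

There is one attempt and no reset: what is moved stays moved. The work goes in short steps, Python scripts to look and compute and a tool call to move; the robot and the scene stay as the last step left them, time stands still between calls to the robot, and variables do not carry over. Pictures are saved under pics/ and viewed, at most 14 in all, crops included, and the job is handed in when it is done.

Besides the shell and the picture viewer there is one more tool, called as name(argument=value, ...) on one line, values as JSON. arm_command: Moves the arm, as the interface text tells. Its arguments: {"type":"object","properties":{"rows":{"type":"array","items":{"type":"array"}},"force":{"type":"number"}},"required":["rows"]}

```bash
ls; mkdir -p pics
python3 - <<'E'
from plant import telemetry, camera
import cv2,numpy as np,pickle
s=telemetry.get_state();print(s)
for n in("scene","top"):
    c=camera(n);cv2.imwrite(f"pics/{n}0.png",c["img"]);pickle.dump(c,open(f"{n}0.pkl","wb"))
    print(n,c["K"].tolist(),c["R"].round(4).tolist(),c["t"].round(1).tolist())
c=camera("wrist");print(c["hand_eye"],c["K"])
E
```

```text
pics
{'t': 0.0, 'joint_pos': array([ 6.02744720e+01,  8.65191096e+00,  8.23902146e+01,  3.29621584e-04,
        8.90234145e+01, -7.67815426e+00]), 'joint_velocities': array([-0.01192392, -0.03810663,  0.0286644 , -0.06625526, -0.05859104,
        0.05411518]), 'joint_torque': array([ 2.53425118e-03, -7.13070416e+01, -5.70889628e+01, -1.58143253e-04,
        8.69388808e-03, -1.13592380e-04]), 'tcp_pos': array([215.75546084, 532.75895052, 230.69014383]), 'ee_rot': array([-1.79935092e+02, -9.08331512e-03,  1.57952615e+02]), 'wrist_force': array([-0.12208603,  0.6102506 , -0.41834332]), 'wrist_torque': array([0.00932507, 0.01192279, 0.0144748 ]), 'finger_force': 0.0, 'finger_gap': 85.33001089664418}
scene [[433.3882329496636, 0.0, 255.66294351981932], [0.0, 433.3882329496636, 190.14261553481035], [0.0, 0.0, 1.0]] [[0.6286, -0.7776, 0.0149], [-0.4317, -0.3648, -0.825], [0.6469, 0.5122, -0.565]] [-447.7, 278.8, 1480.8]
top [[479.1692779639926, 0.0, 251.23024377527466], [0.0, 479.1692779639926, 189.20415997446855], [0.0, 0.0, 1.0]] [[-0.2134, -0.9769, 0.0075], [-0.8552, 0.1831, -0.4849], [0.4724, -0.1098, -0.8745]] [18.0, 581.1, 1549.8]
[[-2.77102238e-04 -9.49692411e-01 -3.13184048e-01  7.94996727e+01]
 [ 9.99998795e-01 -7.41588591e-04  1.36398758e-03  1.96300100e-01]
 [-1.52762237e-03 -3.13183293e-01  9.49691472e-01 -1.41958530e+02]
 [ 0.00000000e+00  0.00000000e+00  0.00000000e+00  1.00000000e+00]] [[336.38649289   0.         257.15637237]
 [  0.         336.38649289 188.70358279]
 [  0.           0.           1.        ]]
```

View pics/scene0.png

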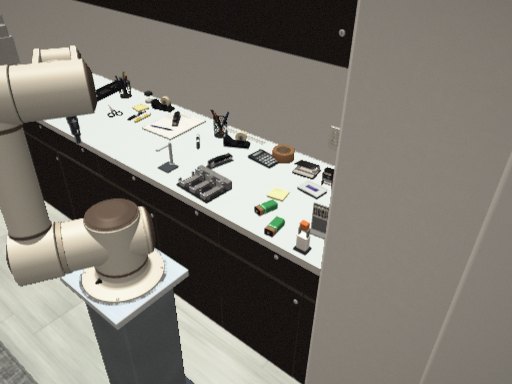

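View pics/top0.png

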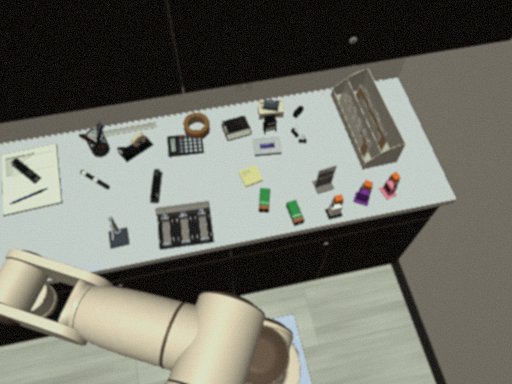

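The scene view shows the charger at about (205,182), cells at (266,207) and (275,226), and the peg stand at (168,160). In the top view:
- The cells are at (264,199) and (295,211), the charger is at (185,228), the peg stand at (118,235) and the barcode panel at (325,180).
- There are three reader-shaped things: white (335,207), purple (363,193) and pink (391,184). The white one fits the description. I'll confirm it in a crop.

```bash
cat > h.py <<'E'
import numpy as np,cv2,pickle
from scipy.spatial.transform import Rotation as Ro
from plant import telemetry,camera
def ext(c,s=None):
    """camera->world rotation, centre"""
    if "R" in c: return c["R"].T,-c["R"].T@c["t"]
    Rt=Ro.from_euler("xyz",s["ee_rot"],degrees=True).as_matrix();H=c["hand_eye"]
    return Rt@H[:3,:3],Rt@H[:3,3]+s["tcp_pos"]
def plane(c,uv,z,s=None):
    R,o=ext(c,s);uv=np.atleast_2d(np.array(uv,float))
    d=np.c_[uv,np.ones(len(uv))]@np.linalg.inv(c["K"]).T@R.T
    return o+d*((z-o[2])/d[:,2])[:,None]
def px(c,X,s=None):
    R,o=ext(c,s);p=(np.atleast_2d(X)-o)@R@c["K"].T
    return p[:,:2]/p[:,2:]
def wrist(name=None):
    s=telemetry.get_state();c=camera("wrist")
    if name: cv2.imwrite(f"pics/{name}.png",c["img"])
    pickle.dump((c,s),open("w.pkl","wb"));return c,s
def mask(img,lo,hi,k=3):
    m=cv2.inRange(cv2.cvtColor(img,cv2.COLOR_BGR2HSV),np.array(lo),np.array(hi))
    return m
def blobs(m,amin=20):
    n,l,st,ce=cv2.connectedComponentsWithStats(m)
    return [(ce[i],st[i],(l==i)) for i in range(1,n) if st[i,4]>=amin]
def goto(s,x,y,z,yaw):
    """shift in tool axes (mm) and turn (deg) from the state's pose"""
    R=Ro.from_euler("xyz",s["ee_rot"],degrees=True).as_matrix()
    d=R.T@(np.array([x,y,z])-s["tcp_pos"]);t=-((yaw-s["ee_rot"][2]+180)%360-180)
    print("shift mm",d.round(1),"turn",round(t,2))
E
python3 - <<'E'
from h import *
c=pickle.load(open("top0.pkl","rb"));im=c["img"]
for nm,lo,hi,z in(("green",(45,90,40),(85,255,255),32),("orange",(3,150,120),(14,255,255),127),("yellow",(22,60,120),(35,255,255),12)):
    for ce,st,l in blobs(mask(im,lo,hi),15):print(nm,ce.round(1),st,plane(c,ce,z)[0].round(0))
for nm,uv,z in(("charger",(185,228),20),("peg foot",(119,239),10),("panel top",(326,172),130),("panelfoot",(322,188),8),("readerfoot",(334,214),5),("stapler",(156,186),40)):print(nm,plane(c,uv,z)[0].round())
a=cv2.resize(im[150:260,90:250],None,fx=2.5,fy=2.5,interpolation=3);b=cv2.resize(im[150:260,240:410],None,fx=2.5,fy=2.5,interpolation=3)
a=np.pad(a,((0,0),(0,b.shape[1]-a.shape[1]),(0,0)));cv2.imwrite("pics/crop0.png",np.vstack([a,b]))
E
```

```text
green [264.1 196.4] [260 189   9  16 133] [ 595. -161.   32.]
green [292.9 207.9] [287 201  13  15 132] [ 524. -256.   32.]
green [296.7 216.4] [293 215   9   4  16] [ 487. -261.   32.]
orange [395.  176.4] [392 173   7   7  35] [ 526. -635.  127.]
orange [367.6 184.2] [364 181   8   7  38] [ 516. -526.  127.]
orange [337.8 198.5] [334 196   8   6  39] [ 483. -402.  127.]
yellow [250.2 175.5] [239 166  23  20 288] [ 708. -132.   12.]
charger [533. 152.  20.]
peg foot [545. 395.  10.]
panel top [ 596. -392.  130.]
panelfoot [ 596. -394.    8.]
readerfoot [ 480. -407.    5.]
stapler [721. 233.  40.]
```

View pics/crop0.png

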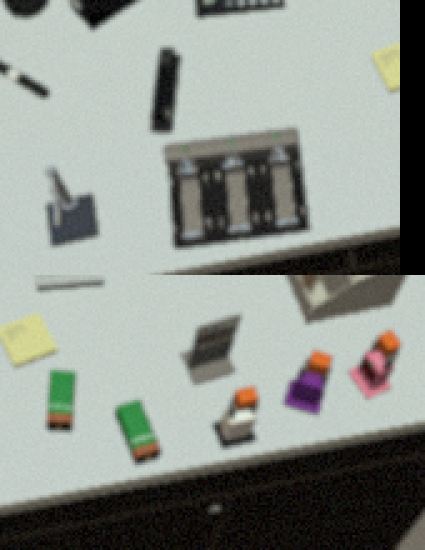

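White reader confirmed at crop (240,415), i.e. top (336,206). Purple and pink are decoys. Two cells are present and all three bays are empty. First I'll move over the peg stand to look with the wrist camera.

arm_command(rows=[[[-0.03, -0.003, 0], 0, 0], [[-0.03, -0.003, 0], 0, 0], [[-0.03, -0.003, 0], 0, 0], [[-0.03, -0.003, 0], 0, 0], [[-0.03, -0.003, 0], 0, 0], [[-0.03, -0.003, 0], 0, 0], [[-0.03, -0.003, 0], 0, 0], [[-0.03, -0.003, 0], 0, 0], [[-0.03, -0.003, 0], 0, 0], [[-0.03, -0.003, 0], 0, 0], [[0, 0, 0], -5.5, 0], [[0, 0, 0], -5.5, 0], [[0, 0, 0], -5.5, 0], [[0, 0, 0], -5.5, 0], [[0, 0, 0], 0, 0], [[0, 0, 0], 0, 0], [[0, 0, 0], 0, 0]])

```text
t: 1.57
tcp_pos: [482.6, 392.5, 231.1]
ee_rot: [-180.0, -0.0, 179.8]
wrist_force: [-1.5, -0.3, 0.2]
finger_gap: 85.6
finger_force: 0.0
```

Run:
```python
from h import *
c,s=wrist("w1");print(s["tcp_pos"],s["ee_rot"]);pickle.dump((c,s),open("wpeg.pkl","wb"))
```

```text
[482.58716384 392.52034553 231.14571956] [-1.79988677e+02 -1.31772176e-02  1.79762942e+02]
```

arm_command(rows=[[[0, -0.03, 0], 0, 0], [[0, -0.03, 0], 0, 0], [[0, -0.03, 0], 0, 0], [[0, -0.03, 0], 0, 0], [[0, -0.03, 0], 0, 0], [[0, -0.03, 0], 0, 0], [[0, -0.03, 0], 0, 0], [[0, -0.03, 0], 0, 0], [[0, 0, 0], 0, 0], [[0, 0, 0], 0, 0], [[0, 0, 0], 0, 0]])

```text
t: 2.53
tcp_pos: [482.5, 152.7, 231.4]
ee_rot: [180.0, 0.0, 179.9]
wrist_force: [-0.3, -0.2, -0.1]
finger_gap: 85.4
finger_force: 0.0
```

Run:
```python
from h import *
c,s=wrist("w2");print(s["tcp_pos"],s["ee_rot"]);pickle.dump((c,s),open("wch.pkl","wb"))
```

```text
[482.50584492 152.67448942 231.41908086] [1.79991798e+02 1.03363955e-02 1.79856942e+02]
```

View pics/w1.png

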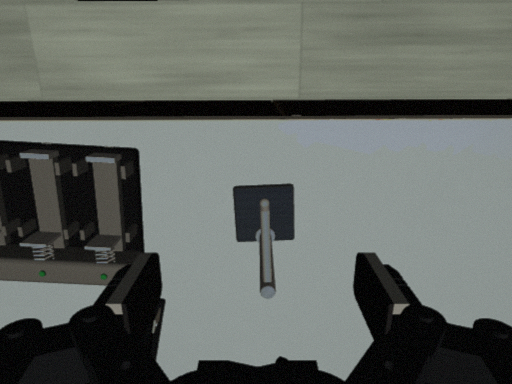

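View pics/w2.png

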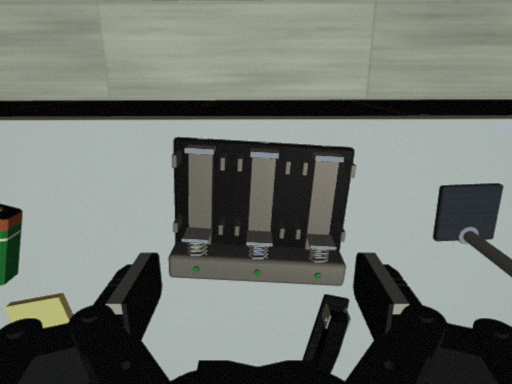

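In w1 the peg stand foot plate spans (235–293,185–241). The peg runs from its tip at about (265,204) to the post top at (268,292). In w2 the charger is slightly turned: lips at (200,150), (264,155) and (328,158), springs at (196,235), (259,238) and (322,241). Next is a closer look from straight above the lips.

arm_command(rows=[[[-0.025, 0, 0.025], 0, 0], [[-0.025, 0, 0.025], 0, 0], [[-0.025, 0, 0.025], 0, 0], [[0, 0, 0.025], 0, 0], [[0, 0, 0], 0, 0], [[0, 0, 0], 0, 0], [[0, 0, 0], 0, 0]])

```text
t: 3.17
tcp_pos: [557.5, 153.2, 132.8]
ee_rot: [180.0, 0.1, 180.0]
wrist_force: [0.2, 0.9, -0.1]
finger_gap: 85.6
finger_force: 0.0
```

Run:
```python
from h import *
c,s=pickle.load(open("wpeg.pkl","rb"))
m=cv2.inRange(c["img"][170:260,220:310],(0,0,0),(75,65,60));
ps=max(cv2.findContours(m,0,2)[0],key=cv2.contourArea)[:,0]+[220,170]
print("plate",cv2.minAreaRect(ps.astype(np.float32)))
b=cv2.boxPoints(cv2.minAreaRect(ps.astype(np.float32)));P=plane(c,b,10,s);print(P.round(1).tolist(),P.mean(0))
print("tip,post",plane(c,[(265,204),(268,292)],125,s).round(1).tolist())
c,s=wrist("w3");print(s["tcp_pos"],s["ee_rot"]);pickle.dump((c,s),open("wch2.pkl","wb"))
cv2.imwrite("pics/w3b.png",cv2.resize(c["img"],(800,600),interpolation=3))
```

```text
plate ((263.52960205078125, 212.44554138183594), (55.39666748046875, 59.520599365234375), 87.56334686279297)
[[519.7, 364.8, 10.0], [517.0, 432.2, 10.0], [586.4, 437.0, 10.0], [589.4, 365.8, 10.0]] [553.12444916 399.93738196  10.        ]
tip,post [[497.8, 398.8, 125.0], [579.1, 401.6, 125.0]]
[557.49893732 153.17518213 132.84116525] [1.79992262e+02 6.77010174e-02 1.79995940e+02]
```

View pics/w3b.png

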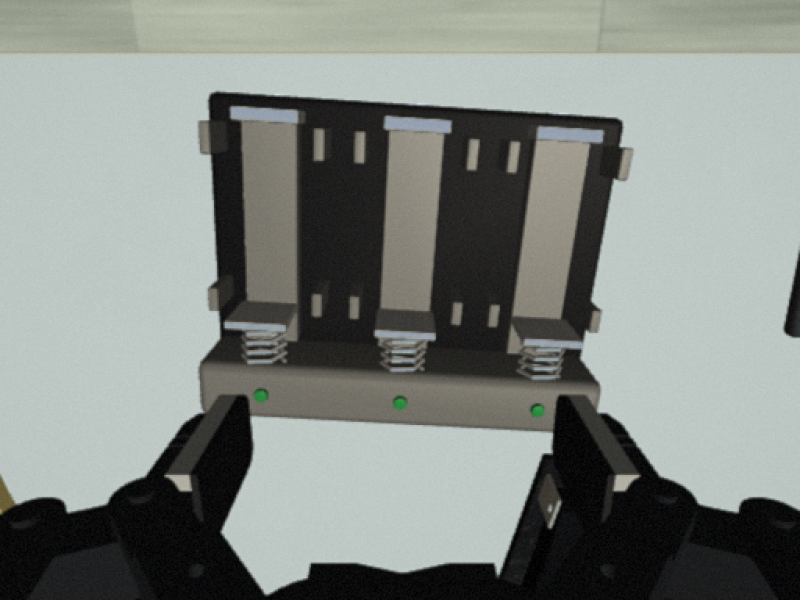

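w3 (800×600 view) shows the lip tops at (264,115), (417,125) and (570,134), and the spring-plate tops at about (256,324), (405,334) and (550,340). I'll segment these.

Run:
```python
from h import *
c,s=pickle.load(open("wch2.pkl","rb"));im=c["img"].astype(int)
x,y=[int(v*.64) for v in (264,115)];print("lip px",im[y,x],"floor",im[130,265],"plate",im[213,163])
m=((im[...,0]-im[...,2]>20)&(im[...,0]>110)).astype(np.uint8)*255
L=[];S=[]
for ce,st,l in sorted(blobs(m[:260],15),key=lambda b:b[0][0]):
    ps=np.argwhere(l)[:,::-1].astype(np.float32);r=cv2.minAreaRect(ps)
    z=31 if ce[1]<120 else 55;P=plane(c,r[0],z,s)[0];print(ce.round(1),st[:4],[np.round(v,1) for v in r],P.round(1));
    B=plane(c,cv2.boxPoints(r),z,s);print("   world box x",np.sort(B[:,0]).round(1),"y",np.sort(B[:,1]).round(1))
    if st[4]>80 and ce[0]>120 and ce[0]<400:(L if z==31 else S).append(P)
L=np.array(L)
if len(L)==3:
    v=L[2]-L[0];yaw=np.degrees(np.arctan2(v[1],v[0]))-90;print("span",np.linalg.norm(v),"yaw",yaw)
    ux=np.array([np.cos(np.radians(yaw)),np.sin(np.radians(yaw))])
    print("bays",(L[:,:2]+48*ux).round(1).tolist())
    for q in S:print("spring plate centre rel. bay along",(q[:2]-L[1,:2]-48*ux)@ux)
# floors: centre line
for u0 in(173,265,355):
    pts=[]
    for v in range(95,185,10):
        row=im[v,u0-45:u0+45].sum(1);k=np.where(row>240)[0]+u0-45
        k=k[(abs(k-np.median(k))<30)];pts.append(((k.min()+k.max())/2,v,k.max()-k.min()))
    pts=np.array(pts);P=plane(c,pts[:,:2],22,s);f=np.polyfit(P[:,0],P[:,1],1);print("floor",np.degrees(np.arctan(f[0])).round(2),P[[0,-1]].round(1).tolist(),pts[:,2])
```

```text
lip px [176 162 148] floor [126 137 142] plate [162 154 143]
[169.6  72.9] [148  69  41   9] [array([168. ,  72.9]), array([40.4,  6.4]), np.float64(3.6)] [475.1  92.3  31. ]
   world box x [472.2 473.9 476.3 478. ] y [ 78.2  78.9 105.8 106.3]
[260.  214.1] [241 213  37   4] [array([259. , 214.2]), array([36.1,  2.3]), np.float64(3.0)] [569.7 154.6  55. ]
   world box x [568.1 569.5 569.8 571.3] y [141.8 141.9 167.3 167.3]
[266.8  79.3] [247  75  41   9] [array([267. ,  79.4]), array([40.4,  6.4]), np.float64(3.7)] [479.3 160.1  31. ]
   world box x [476.4 478.1 480.5 482.3] y [146.1 146.4 174.  174.1]
[354.2 219.5] [337 218  36   4] [array([354.5, 219.7]), array([35.1,  2.4]), np.float64(4.1)] [574.  222.4  55. ]
   world box x [572.1 573.9 574.  575.9] y [209.9 209.9 234.9 235. ]
[364.9  85.8] [345  82  41   9] [array([364.9,  85.8]), array([40.2,  6.4]), np.float64(3.6)] [483.6 228.1  31. ]
   world box x [480.6 482.3 484.9 486.5] y [214.1 214.1 242.  242.2]
span 136.00807027630992 yaw -3.575275054968003
bays [[523.0, 89.3], [527.2, 157.1], [531.5, 225.1]]
floor -8.45 [[490.1, 96.0, 22.0], [550.3, 88.1, 22.0]] [46. 34. 33. 33. 33. 32. 32. 51. 31.]
floor -3.51 [[490.1, 159.8, 22.0], [550.4, 156.0, 22.0]] [34. 34. 33. 33. 33. 33. 32. 32. 31.]
floor 11.64 [[490.2, 221.8, 22.0], [550.5, 232.5, 22.0]] [49. 48. 34. 33. 52. 53. 53. 53. 55.]
```

arm_command(rows=[[[-0.003, -0.03, -0.006], 0, 0], [[-0.003, -0.03, -0.006], 0, 0], [[-0.003, -0.03, -0.006], 0, 0], [[-0.003, -0.03, -0.006], 0, 0], [[-0.003, -0.03, -0.006], 0, 0], [[-0.003, -0.03, -0.006], 0, 0], [[-0.003, -0.03, -0.006], 0, 0], [[-0.003, -0.03, -0.006], 0, 0], [[-0.003, -0.03, -0.006], 0, 0], [[-0.003, -0.03, -0.006], 0, 0], [[-0.003, -0.03, -0.006], 0, 0], [[-0.003, -0.03, -0.006], 0, 0], [[0, 0, 0], 0, 0], [[0, 0, 0], 0, 0], [[0, 0, 0], 0, 0]])

```text
t: 4.47
tcp_pos: [593.2, -207.1, 204.6]
ee_rot: [-180.0, 0.1, 179.9]
wrist_force: [-0.0, 0.3, -0.7]
finger_gap: 85.2
finger_force: 0.0
```

```bash
cat >> h.py <<'E'
def cells(c,s,v=1,zt=32):
    im=c["img"];g=mask(im,(40,60,30),(90,255,255));o=[]
    for ce,st,l in blobs(g,300):
        ps=np.argwhere(l)[:,::-1].astype(np.float32)
        o.append(ps);P=plane(c,cv2.boxPoints(cv2.minAreaRect(ps)),zt,s)
        if v:print("green",ce.round(1),st,P[:,:2].round(1).tolist())
    return o
E
python3 - <<'E'
from h import *
c,s=wrist("w4");print(s["tcp_pos"],s["ee_rot"]);cells(c,s)
E
```

```text
[ 593.15864759 -207.11028148  204.60559648] [-1.79969616e+02  8.32648500e-02  1.79946672e+02]
green [197.1  46. ] [174  38  48  17 584] [[484.7, -278.9], [481.0, -238.4], [491.2, -237.7], [494.9, -278.6]]
green [203.7  90.5] [ 176   54   55   74 3184] [[498.1, -277.9], [493.3, -237.3], [554.2, -231.0], [559.6, -274.3]]
green [316.9 134.6] [296 124  43  22 452] [[563.9, -171.3], [554.3, -168.8], [565.4, -130.8], [575.2, -133.0]]
green [304.  171.5] [ 276  137   58   69 2495] [[624.7, -189.7], [565.2, -171.9], [577.6, -134.2], [638.7, -150.0]]
```

View pics/w4.png

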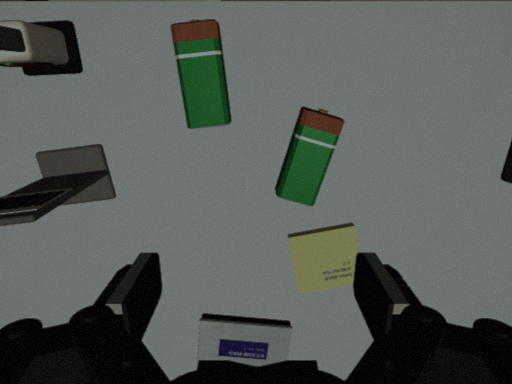

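w4 shows cell A at about (203,75) with the plus end towards the robot, and cell B at (308,158), turned about −17°. The note pad is at (324,258), and the code stand and the white reader's foot are on the left.

```bash
cat >> h.py <<'E'
def cellpose(c,s,zt=29):
    hs=cv2.cvtColor(c["img"],cv2.COLOR_BGR2HSV)
    g=cv2.inRange(hs,np.array((40,60,30)),np.array((90,255,255)));k=cv2.inRange(hs,np.array((0,90,50)),np.array((14,255,220)))
    m=cv2.morphologyEx(g|k,cv2.MORPH_CLOSE,np.ones((9,9),np.uint8));m=cv2.morphologyEx(m,cv2.MORPH_OPEN,np.ones((9,9),np.uint8))
    out=[]
    for ce,st,l in blobs(m,1500):
        if (g[l]>0).sum()<800 or (k[l]>0).sum()<100: continue
        ct=cv2.findContours(l.astype(np.uint8),0,2)[0][0][:,0]
        W=plane(c,ct,zt,s)[:,:2].astype(np.float32);r=cv2.minAreaRect(W);B=cv2.boxPoints(r)
        kc=plane(c,np.argwhere(l&(k>0))[:,::-1].mean(0),zt,s)[0,:2]
        e=[B[1]-B[0],B[2]-B[1]];e=max(e,key=np.linalg.norm);ctr=np.array(r[0])
        if (kc-ctr)@e>0:e=-e
        yaw=np.degrees(np.arctan2(e[1],e[0]));u=e/np.linalg.norm(e)
        print("cell ctr",ctr.round(1),"size",np.round(r[1],1),"yaw",round(float(yaw),2),"plus end along",np.round(((W-ctr)@u).min(),1),"px",ce.round())
        out.append((ctr,yaw))
    return out
E
python3 - <<'E'
from h import *
c,s=pickle.load(open("w.pkl","rb"))
for ctr,yaw in cellpose(c,s): goto(s,ctr[0],ctr[1],100,180+yaw)
E
```

```text
cell ctr [ 512.8 -256.4] size [88.8 41.4] yaw 5.76 plus end along -44.4 px [201.  73.]
cell ctr [ 589.  -158.7] size [42.9 89. ] yaw -16.32 plus end along -44.5 px [308. 158.]
shift mm [ 80.5 -49.3 104.5] turn -5.81
shift mm [  4.4  48.5 104.6] turn 16.27
```

arm_command(rows=[[[0.016, -0.01, 0.02], 0, 0], [[0.016, -0.01, 0.02], 0, 0], [[0.016, -0.01, 0.02], 0, 0], [[0.016, -0.01, 0.02], 0, 0], [[0.016, -0.01, 0.02], 0, 0], [[0, 0, 0], -5.8, 0], [[0, 0, 0.02], 0, 0], [[0, 0, 0.02], 0, 0], [[0, 0, 0.02], 0, 0], [[0, 0, 0.02], 0, 0], [[0, 0, 0.015], 0, 0], [[0, 0, 0.006], 0, 0], [[0, 0, 0.002], 0, 0], [[0, 0, 0], 0, 0], [[0, 0, 0], 0, 0]], force=60)

```text
t: 5.77
tcp_pos: [513.7, -257.5, 1.5]
ee_rot: [-179.9, 0.1, -174.2]
wrist_force: [-0.0, 0.4, 0.6]
finger_gap: 85.3
finger_force: 0.0
```

Run:
```python
from h import *
c,s=wrist("w5");print(s["tcp_pos"],s["ee_rot"])
for ctr,yaw in cellpose(c,s): goto(s,ctr[0],ctr[1],1,180+yaw)
```

```text
[ 513.67465567 -257.49258837    1.45991163] [-1.79943769e+02  6.06050994e-02 -1.74216275e+02]
cell ctr [ 511.2 -258. ] size [83.6 39.4] yaw 5.94 plus end along -41.8 px [257. 269.]
shift mm [ 2.5 -0.3  0.5] turn -0.16
```

arm_command(rows=[[[0, 0, 0], 0, 0.3], [[0, 0, 0], 0, 0.6], [[0, 0, 0], 0, 1], [[0, 0, 0], 0, 1], [[0, 0, 0], 0, 1], [[0, 0, 0], 0, 1], [[0, 0, 0], 0, 1], [[0, 0, 0], 0, 1], [[0, 0, 0], 0, 1]])

```text
t: 6.57
tcp_pos: [513.3, -257.7, 0.8]
ee_rot: [-180.0, 0.0, -174.3]
wrist_force: [-0.7, 0.5, 5.4]
finger_gap: 38.9
finger_force: 61.1
```

arm_command(rows=[[[0, 0, -0.01], 0, 1], [[0, 0, -0.02], 0, 1], [[0, 0, -0.02], 0, 1], [[0, 0, -0.02], 0, 1], [[0, 0, -0.02], 0, 1], [[0, 0, -0.01], 0, 1], [[0, 0, 0], 0, 1], [[0, 0, 0], 0, 1], [[0, 0, 0], 0, 1]])

```text
t: 7.32
tcp_pos: [512.6, -257.2, 99.1]
ee_rot: [179.9, -0.1, -174.3]
wrist_force: [-1.0, -0.1, -1.7]
finger_gap: 39.1
finger_force: 60.5
```

Run:
```python
from h import *
c,s=wrist("w6");print(s["tcp_pos"],s["ee_rot"],s["finger_gap"],s["wrist_force"])
cellpose(c,s,s["tcp_pos"][2]+28)
goto(s,523-10,89.3,100,176.45)
```

```text
[ 512.64107468 -257.23321742   99.09641002] [ 1.79944672e+02 -7.27933910e-02 -1.74251054e+02] 39.116566998328906 [-1.00928315 -0.08875398 -1.70435097]
cell ctr [ 510.  -257.7] size [81.8 39.8] yaw 5.69 plus end along -40.9 px [257. 270.]
cell ctr [ 502.3 -206.9] size [20.8 29.3] yaw -72.66 plus end along -14.7 px [387. 278.]
shift mm [-35.1 344.8  -0.6] turn 9.3
```

View pics/w6.png

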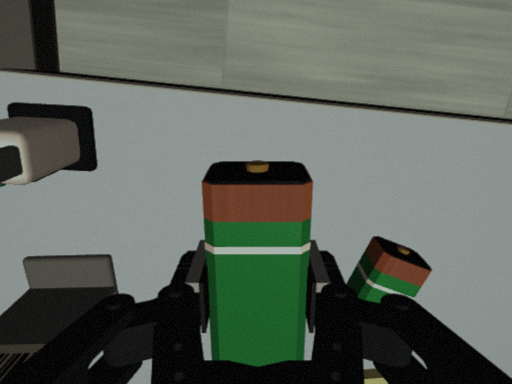

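The cell is held straight in the grip, with its copper end edge at row ~183 and the nub at (257,167). I'll get its offset along the tool.

Run:
```python
from h import *
c,s=pickle.load(open("w.pkl","rb"));z0=s["tcp_pos"][2]-0.8
R=Ro.from_euler("xyz",s["ee_rot"],degrees=True).as_matrix()
g=c["img"].astype(int)[150:260,230:285].mean(1);print([(150+i,*v.round().astype(int)) for i,v in enumerate(g) if 10<i<40 and i%2==0])
for uv,z in(((257,183),z0+32),((257.3,163.5),z0+20.5),((257.3,249),z0+32)):
    print(uv,((plane(c,uv,z,s)[0]-s["tcp_pos"])@R).round(1))
```

```text
[(162, np.int64(11), np.int64(16), np.int64(20)), (164, np.int64(8), np.int64(18), np.int64(24)), (166, np.int64(16), np.int64(33), np.int64(43)), (168, np.int64(16), np.int64(33), np.int64(43)), (170, np.int64(15), np.int64(32), np.int64(40)), (172, np.int64(8), np.int64(14), np.int64(17)), (174, np.int64(5), np.int64(5), np.int64(5)), (176, np.int64(3), np.int64(3), np.int64(3)), (178, np.int64(4), np.int64(4), np.int64(4)), (180, np.int64(4), np.int64(5), np.int64(5)), (182, np.int64(16), np.int64(16), np.int64(16)), (184, np.int64(20), np.int64(29), np.int64(54)), (186, np.int64(43), np.int64(63), np.int64(111)), (188, np.int64(43), np.int64(62), np.int64(110))]
(257, 183) [ 45.   -0.2 -31.1]
(257.3, 163.5) [ 49.   -0.1 -19.6]
(257.3, 249) [ 19.5  -0.1 -31.2]
```

arm_command(rows=[[[0, 0.03, 0], 0, 1], [[0, 0.03, 0], 0, 1], [[0, 0.03, 0], 0, 1], [[0, 0.03, 0], 0, 1], [[0, 0.03, 0], 0, 1], [[0, 0.03, 0], 0, 1], [[0, 0.03, 0], 0, 1], [[0, 0.03, 0], 0, 1], [[0, 0.03, 0], 0, 1], [[0, 0.03, 0], 0, 1], [[0, 0.03, 0], 0, 1], [[-0.017, 0.015, 0], 0, 1], [[-0.018, 0, 0], 0, 1], [[0, 0, 0], 4.65, 1], [[0, 0, 0], 4.65, 1], [[0, 0, 0], 0, 1], [[0, 0, 0], 0, 1], [[0, 0, 0], 0, 1]])

```text
t: 8.87
tcp_pos: [513.0, 89.1, 99.8]
ee_rot: [-180.0, -0.0, 176.6]
wrist_force: [-0.2, -0.2, -1.1]
finger_gap: 38.8
finger_force: 60.8
```

Run:
```python
from h import *
c,s=wrist("w7");print(s["tcp_pos"],s["ee_rot"],s["finger_gap"],s["wrist_force"])
cellpose(c,s,s["tcp_pos"][2]+31)
im=c["img"].astype(int)
m=((im[...,0]-im[...,2]>20)&(im[...,0]>110)).astype(np.uint8)*255
for ce,st,l in blobs(m[:260],40):
    ps=np.argwhere(l)[:,::-1].astype(np.float32);r=cv2.minAreaRect(ps);print([np.round(v,1) for v in r],plane(c,r[0],31,s)[0].round(1))
```

```text
[513.0422484   89.13597197  99.79763709] [-1.79990680e+02 -4.93569714e-02  1.76601466e+02] 38.75753320234136 [-0.20728685 -0.1533932  -1.14624025]
cell ctr [508.4  89.4] size [39.1 80.6] yaw -3.58 plus end along -40.3 px [257. 270.]
[array([258.5, 146.5]), array([ 5., 43.]), np.float64(90.0)] [475.1  92.4  31. ]
[array([365.5, 147. ]), array([ 6., 43.]), np.float64(90.0)] [479.5 160.1  31. ]
[array([472., 147.]), array([ 6., 44.]), np.float64(90.0)] [483.5 227.6  31. ]
```

View pics/w7.png

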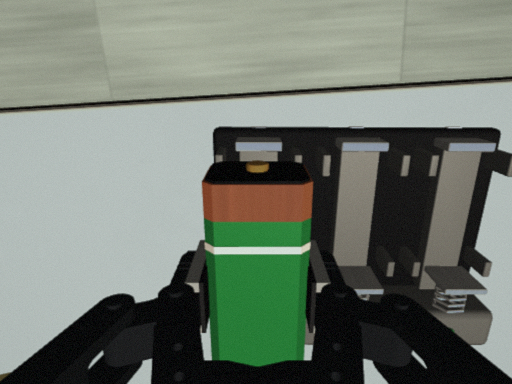

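arm_command(rows=[[[0, 0.0008, 0.015], 0, 1], [[0, 0, 0.02], 0, 1], [[0, 0, 0.015], 0, 1], [[0, 0, 0.012], 0, 1], [[0, 0, 0], 0, 1], [[0, 0, 0], 0, 1], [[-0.002, 0, 0], 0, 1], [[-0.002, 0, 0], 0, 1], [[-0.002, 0, 0], 0, 1], [[-0.002, 0, 0], 0, 1], [[-0.002, 0, 0], 0, 1], [[-0.002, 0, 0], 0, 1], [[-0.002, 0, 0], 0, 1], [[0, 0, 0], 0, 1], [[0, 0, 0], 0, 1], [[0, 0, 0], 0, 1]])

```text
t: 10.25
tcp_pos: [527.1, 89.2, 38.2]
ee_rot: [-180.0, -0.1, 176.5]
wrist_force: [-5.8, 1.1, 1.4]
finger_gap: 39.0
finger_force: 61.0
```

Run:
```python
from h import *
c,s=wrist("w8");print(s["tcp_pos"],s["ee_rot"],s["wrist_force"],s["wrist_torque"])
R=Ro.from_euler("xyz",s["ee_rot"],degrees=True).as_matrix()
g=c["img"].astype(int)[150:260,240:275].mean(1);r=150+np.where(g[:,2]>30)[0];r=r[r>178]
print("edge row",r[0],((plane(c,(257,r[0]-1),s["tcp_pos"][2]+31.2,s)[0]-s["tcp_pos"])@R).round(1))
goto(s,523+4,89.05,23.5,176.45)
```

```text
[527.10074722  89.19896452  38.20980844] [-1.79991869e+02 -5.71349134e-02  1.76459488e+02] [-5.827313    1.12285783  1.43916409] [ 0.05522933  0.89669926 -0.07365265]
edge row 183 [ 45.3  -0.  -31.2]
shift mm [ 0.1 -0.2 14.7] turn 0.01
```

arm_command(rows=[[[0, 0, 0.003], 0, 1], [[0, 0, 0.003], 0, 1], [[0, 0, 0.003], 0, 1], [[0, 0, 0.003], 0, 1], [[0, 0, 0.002], 0, 1], [[0, 0, 0], 0, 1], [[0, 0, 0], 0, 1], [[0, 0, 0], 0, 1]])

```text
t: 10.97
tcp_pos: [526.7, 89.2, 23.8]
ee_rot: [-180.0, -0.1, 176.5]
wrist_force: [-6.0, 1.4, -3.3]
finger_gap: 39.2
finger_force: 60.7
```

arm_command(rows=[[[0, 0, 0.001], 0, 1], [[0.0015, 0, 0], 0, 1], [[0.0015, 0, 0], 0, 1], [[0, 0, 0], 0, 1], [[0, 0, 0], 0.0, 0.4], [[0, 0, 0], 0, 0.3], [[0, 0, 0], 0, 0.3], [[0, 0, 0], 0, 0.3], [[0, 0, 0], 0, 0.3]])

```text
t: 11.72
tcp_pos: [524.6, 89.3, 23.4]
ee_rot: [-180.0, 0.0, 176.5]
wrist_force: [-0.3, -0.0, 0.5]
finger_gap: 59.7
finger_force: 0.0
```

Run:
```python
from h import *
c,s=wrist("w9");print(s["tcp_pos"],s["finger_gap"],s["wrist_force"])
R=Ro.from_euler("xyz",s["ee_rot"],degrees=True).as_matrix()
g=c["img"].astype(int)[150:260,240:275].mean(1);r=150+np.where(g[:,2]>60)[0];r=r[r>178]
P=plane(c,(257,r[0]-1),54,s)[0]
print("edge row",r[0],P.round(1),"bay frame x",(P[:2]-[523,89.3])@[.998,-.062],"nominal -45")
```

```text
[524.56465423  89.3269874   23.39664525] 59.69973760190158 [-0.30501015 -0.04671139  0.47461316]
edge row 181 [478.8  92.1  54. ] bay frame x -44.32804687993722 nominal -45
```

View pics/w9.png

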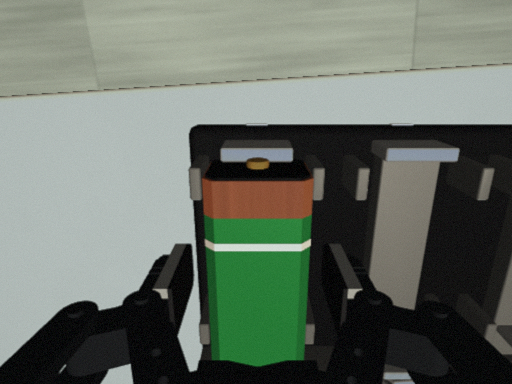

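Cell A is seated between the ribs and behind the lip, with its nub at (257,163) standing over the lip. Next is cell B.

arm_command(rows=[[[0, 0, -0.02], 0, 0.3], [[0, 0, -0.03], 0, 0.3], [[0, 0, -0.03], 0, 0], [[0, 0, -0.03], 0, 0], [[-0.009, -0.025, 0], 0, 0], [[-0.009, -0.025, 0], 0, 0], [[-0.009, -0.025, 0], 0, 0], [[-0.009, -0.025, 0], 0, 0], [[-0.009, -0.025, 0], 0, 0], [[-0.009, -0.025, 0], 0, 0], [[-0.009, -0.025, 0], 0, 0], [[-0.009, -0.025, 0], 0, 0], [[-0.009, -0.025, 0], 0, 0], [[-0.009, -0.025, 0], 0, 0], [[0, 0, 0], 6.4, 0], [[0, 0, 0], 6.4, 0], [[0, 0, 0], 0, 0], [[0, 0, 0], 0, 0], [[0, 0, 0], 0, 0]])

```text
t: 13.35
tcp_pos: [598.7, -165.5, 133.4]
ee_rot: [-180.0, 0.0, 163.9]
wrist_force: [0.3, 0.1, -0.3]
finger_gap: 85.6
finger_force: 0.0
```

Run:
```python
from h import *
c,s=wrist("w10");print(s["tcp_pos"],s["ee_rot"])
for ctr,yaw in cellpose(c,s): goto(s,ctr[0],ctr[1],1.5,180+yaw)
t=camera("top");
for ce,st,l in blobs(mask(t["img"],(45,90,40),(85,255,255)),15):print(ce.round(1),plane(t,ce,32)[0].round(0))
```

```text
[ 598.72477643 -165.48738586  133.36734696] [-1.79994257e+02  3.61802589e-03  1.63894530e+02]
cell ctr [ 589.6 -157. ] size [39.7 88.7] yaw -16.16 plus end along -44.3 px [264. 168.]
shift mm [ 11.1   5.6 131.9] turn 0.05
[204.  213.7] [570.  74.  32.]
```

arm_command(rows=[[[0.011, 0.0056, 0.02], 0, 0], [[0, 0, 0.03], 0, 0], [[0, 0, 0.03], 0, 0], [[0, 0, 0.025], 0, 0], [[0, 0, 0.015], 0, 0], [[0, 0, 0.008], 0, 0], [[0, 0, 0.004], 0, 0], [[0, 0, 0], 0, 0], [[0, 0, 0], 0, 0.3], [[0, 0, 0], 0, 0.6], [[0, 0, 0], 0, 1], [[0, 0, 0], 0, 1], [[0, 0, 0], 0, 1], [[0, 0, 0], 0, 1], [[0, 0, 0], 0, 1], [[0, 0, 0], 0, 1], [[0, 0, 0], 0, 1], [[0, 0, 0], 0, 1]])

```text
t: 14.95
tcp_pos: [590.2, -157.5, 2.3]
ee_rot: [-180.0, 0.1, 163.7]
wrist_force: [-1.8, 1.2, 6.1]
finger_gap: 39.2
finger_force: 61.2
```

arm_command(rows=[[[0, 0, -0.01], 0, 1], [[0, 0, -0.02], 0, 1], [[0, 0, -0.02], 0, 1], [[0, 0, -0.02], 0, 1], [[0, 0, -0.02], 0, 1], [[0, 0, -0.01], 0, 1], [[0, 0, 0], -6.4, 1], [[0, 0, 0], -6.4, 1], [[0, 0, 0], 0, 1], [[0, 0, 0], 0, 1]])

```text
t: 15.78
tcp_pos: [589.6, -157.2, 101.2]
ee_rot: [-180.0, -0.0, 176.3]
wrist_force: [-1.4, 0.2, -2.0]
finger_gap: 38.8
finger_force: 60.4
```

```bash
cat >> h.py <<'E'
def held(c,s,top,thr=60):
    R=Ro.from_euler("xyz",s["ee_rot"],degrees=True).as_matrix()
    g=c["img"].astype(int)[150:260,240:275].mean(1);r=150+np.where(g[:,2]>thr)[0];r=r[r>176]
    print("edge row",r[0],"tool",((plane(c,(257,r[0]-1.5),top,s)[0]-s["tcp_pos"])@R).round(1))
E
python3 - <<'E'
from h import *
c,s=wrist("w11");print(s["tcp_pos"],s["ee_rot"],s["finger_gap"],s["wrist_force"])
held(c,s,s["tcp_pos"][2]+31)
goto(s,531.5-10,225.1+.6,100,176.45)
E
```

```text
[ 589.60963117 -157.20892168  101.24383686] [-1.79999493e+02 -2.01222003e-02  1.76258114e+02] 38.81397656980368 [-1.4437124   0.21082037 -1.99876236]
edge row 182 tool [ 45.8  -0.  -31. ]
shift mm [ 93.  377.6   1.3] turn -0.19
```

arm_command(rows=[[[0.007, 0.029, 0], 0, 1], [[0.007, 0.029, 0], 0, 1], [[0.007, 0.029, 0], 0, 1], [[0.007, 0.029, 0], 0, 1], [[0.007, 0.029, 0], 0, 1], [[0.007, 0.029, 0], 0, 1], [[0.007, 0.029, 0], 0, 1], [[0.007, 0.029, 0], 0, 1], [[0.007, 0.029, 0], 0, 1], [[0.007, 0.029, 0], 0, 1], [[0.007, 0.029, 0], 0, 1], [[0.007, 0.029, 0], 0, 1], [[0.009, 0.029, 0], 0, 1], [[0, 0, 0], 0, 1], [[0, 0, 0], 0, 1], [[0, 0, 0], 0, 1]])

```text
t: 17.17
tcp_pos: [520.2, 224.6, 101.1]
ee_rot: [-180.0, -0.0, 176.4]
wrist_force: [0.9, 0.2, -1.2]
finger_gap: 38.9
finger_force: 60.8
```

Run:
```python
from h import *
c,s=wrist("w12");print(s["tcp_pos"],s["ee_rot"],s["finger_gap"],s["wrist_force"])
held(c,s,s["tcp_pos"][2]+29.7)
goto(s,531.5-10,225.1+.6,39.3,176.45)
im=c["img"].astype(int)
m=((im[...,0]-im[...,2]>20)&(im[...,0]>110)).astype(np.uint8)*255
for ce,st,l in blobs(m[:260],40):
    ps=np.argwhere(l)[:,::-1].astype(np.float32);r=cv2.minAreaRect(ps);print([np.round(v,1) for v in r],plane(c,r[0],31,s)[0].round(1))
```

```text
[520.21597158 224.56480568 101.11998409] [-1.79976103e+02 -1.64773586e-02  1.76363127e+02] 38.93665996545389 [ 0.91529237  0.20341326 -1.17161438]
edge row 181 tool [ 45.8  -0.  -29.7]
shift mm [-1.2  1.2 61.8] turn -0.09
[array([160.5, 147.5]), array([ 5., 27.]), np.float64(90.0)] [479.2 165.5  31. ]
[array([258.5, 148. ]), array([ 6., 43.]), np.float64(90.0)] [483.5 227.9  31. ]
```

arm_command(rows=[[[-0.0012, 0.0012, 0.015], 0, 1], [[0, 0, 0.02], 0, 1], [[0, 0, 0.015], 0, 1], [[0, 0, 0.012], 0, 1], [[0, 0, 0], 0, 1], [[0, 0, 0], 0, 1], [[-0.002, 0, 0], 0, 1], [[-0.002, 0, 0], 0, 1], [[-0.002, 0, 0], 0, 1], [[-0.002, 0, 0], 0, 1], [[-0.002, 0, 0], 0, 1], [[-0.002, 0, 0], 0, 1], [[-0.002, 0, 0], 0, 1], [[-0.001, 0, 0], 0, 1], [[0, 0, 0], 0, 1], [[0, 0, 0], 0, 1]])

```text
t: 18.55
tcp_pos: [536.3, 225.0, 39.2]
ee_rot: [-180.0, -0.1, 176.5]
wrist_force: [-5.7, 1.2, 2.6]
finger_gap: 38.9
finger_force: 61.1
```

Run:
```python
from h import *
c,s=wrist("w13");print(s["tcp_pos"],s["ee_rot"],s["wrist_force"])
held(c,s,s["tcp_pos"][2]+29.7)
goto(s,531.5+5,225.1-.3,24.5,176.45)
```

```text
[536.25615237 225.03705079  39.24296198] [-1.79991728e+02 -5.13987972e-02  1.76458678e+02] [-5.69549835  1.22274793  2.61897068]
edge row 181 tool [ 45.8  -0.  -29.7]
shift mm [-0.3 -0.2 14.7] turn 0.01
```

arm_command(rows=[[[0, 0, 0.003], 0, 1], [[0, 0, 0.003], 0, 1], [[0, 0, 0.003], 0, 1], [[0, 0, 0.003], 0, 1], [[0, 0, 0.003], 0, 1], [[0, 0, 0], 0, 1], [[0, 0, 0], 0, 1]])

```text
t: 19.18
tcp_pos: [536.2, 225.0, 24.3]
ee_rot: [-180.0, -0.1, 176.5]
wrist_force: [-7.2, 0.2, 3.7]
finger_gap: 39.3
finger_force: 61.5
```

arm_command(rows=[[[0.0015, 0, 0], 0, 1], [[0.0015, 0, 0], 0, 1], [[0, 0, 0], 0, 1], [[0, 0, 0], 0, 0.4], [[0, 0, 0], 0, 0.3], [[0, 0, 0], 0, 0.3], [[0, 0, 0], 0, 0.3], [[0, 0, 0], 0, 0.3], [[0, 0, -0.02], 0, 0.3], [[0, 0, -0.03], 0, 0.3], [[0, 0, -0.03], 0, 0.3], [[0, 0, -0.03], 0, 0.3], [[0.02, -0.03, 0], 0, 0], [[0.02, -0.03, 0], 0, 0], [[0.02, -0.01, 0], 0, 0], [[0, 0, 0], 0, 0], [[0, 0, 0], 0, 0], [[0, 0, 0], 0, 0]])

```text
t: 20.68
tcp_pos: [469.8, 159.2, 134.6]
ee_rot: [180.0, 0.0, 176.4]
wrist_force: [0.1, -0.5, 0.1]
finger_gap: 85.5
finger_force: 0.0
```

Run:
```python
from h import *
c,s=wrist("w14");print(s["tcp_pos"],s["ee_rot"])
for ctr,yaw in cellpose(c,s,53):
    for b in((523,89.3),(531.5,225.1)):
        d=ctr-b;print("  rel bay",np.round([d@[.998,-.062],d@[.062,.998]],1))
```

```text
[469.80269822 159.16556507 134.61338524] [1.79989865e+02 4.78228041e-02 1.76446679e+02]
cell ctr [522.6  93.2] size [44.1 89.7] yaw -3.49 plus end along -44.8 px [177. 261.]
cell ctr [530.8 221.7] size [44.4 89.8] yaw -3.65 plus end along -44.9 px [341. 259.]
  rel bay [-0.6  3.9]
  rel bay [  -0.7 -132.2]
  rel bay [ -0.5 132.6]
  rel bay [-0.5 -3.4]
```

View pics/w14.png

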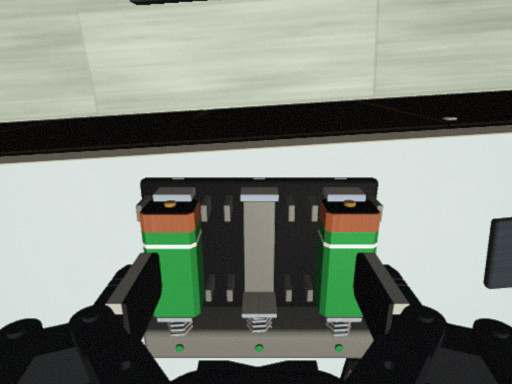

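Both cells lie home at (172,260) and (347,258), symmetric about the middle bay, each with nub over the lip. Next I'll look at the reader from above.

arm_command(rows=[[[0, 0, -0.03], -3.6, 0], [[0, 0, -0.035], 0, 0], [[-0.005, -0.032, -0.03], 0, 0], [[-0.005, -0.033, 0], 0, 0], [[-0.005, -0.033, 0], 0, 0], [[-0.005, -0.033, 0], 0, 0], [[-0.005, -0.033, 0], 0, 0], [[-0.005, -0.033, 0], 0, 0], [[-0.005, -0.033, 0], 0, 0], [[-0.005, -0.033, 0], 0, 0], [[-0.005, -0.033, 0], 0, 0], [[-0.005, -0.033, 0], 0, 0], [[-0.005, -0.033, 0], 0, 0], [[-0.005, -0.033, 0], 0, 0], [[-0.005, -0.033, 0], 0, 0], [[-0.005, -0.033, 0], 0, 0], [[-0.005, -0.033, 0], 0, 0], [[-0.005, -0.033, 0], 0, 0], [[-0.005, -0.033, 0], 0, 0], [[0, 0, 0], 0, 0]])

```text
t: 22.4
tcp_pos: [554.8, -404.2, 225.3]
ee_rot: [180.0, -0.1, 179.9]
wrist_force: [-0.1, 0.7, -0.2]
finger_gap: 85.7
finger_force: 0.0
```

arm_command(rows=[[[0, 0, 0], 0, 0], [[0, 0, 0], 0, 0], [[0, 0, 0], 0, 0]])

```text
t: 22.65
tcp_pos: [555.0, -398.3, 227.5]
ee_rot: [180.0, -0.0, -179.9]
wrist_force: [-0.1, 0.3, 0.0]
finger_gap: 85.3
finger_force: 0.0
```

Run:
```python
from h import *
t=camera("top")
for ce,st,l in blobs(mask(t["img"],(45,90,40),(85,255,255)),15):print(ce.round(1),plane(t,ce,54)[0].round(0))
c,s=wrist("w15");print(s["tcp_pos"],s["ee_rot"])
for ce,st,l in blobs(mask(c["img"],(3,150,100),(14,255,255)),100):
    ps=np.argwhere(l)[:,::-1].astype(np.float32);r=cv2.minAreaRect(ps);B=plane(c,cv2.boxPoints(r),127,s)[:,:2];print([np.round(v,1) for v in r],B.round(1).tolist(),plane(c,r[0],127,s)[0].round(1))
```

```text
[164.9 226. ] [541. 220.  54.]
[ 554.95190697 -398.18375528  227.81578374] [-1.79993123e+02  7.80592704e-03 -1.79880586e+02]
[array([249.6,  95.3]), array([32.3, 40. ]), np.float64(86.8)] [[477.3, -417.7], [475.8, -390.3], [497.4, -388.8], [499.0, -417.0]] [ 487.2 -403.4  127. ]
[array([ 82.5, 142.3]), array([41.6, 28. ]), np.float64(28.8)] [[522.0, -543.4], [504.4, -530.6], [518.7, -506.6], [537.0, -519.1]] [ 520.4 -525.   127. ]
```

View pics/w15.png

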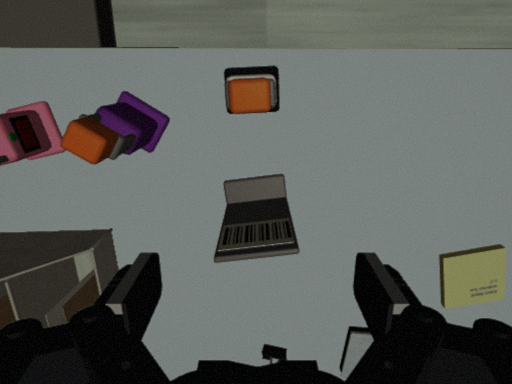

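The white reader is at (250,93), with the pink (35,130) and purple (130,120) ones clear of it. The barcode panel is at (257,225), slightly turned. Next I'll measure the panel and the reader's yaw.

Run:
```python
from h import *
c,s=pickle.load(open("w.pkl","rb"));im=c["img"]
g=im.astype(int).sum(2)
roi=im[165:268,205:310];cv2.imwrite("pics/cs.png",cv2.resize(roi,None,fx=6,fy=5.6,interpolation=2))
m=cv2.morphologyEx(((g[212:250,212:305]>260)*255).astype(np.uint8),cv2.MORPH_CLOSE,np.ones((5,5)))
# foot of reader yaw: dark rect
w=((g[60:125,215:290]<110)*255).astype(np.uint8);o=mask(im,(3,150,100),(14,255,255))[60:125,215:290]
wh=cv2.inRange(im[60:125,215:290],(0,0,0),(120,255,255))
ct=max(cv2.findContours(cv2.morphologyEx(wh|o|w,cv2.MORPH_CLOSE,np.ones((7,7))),0,2)[0],key=cv2.contourArea)[:,0]+[215,60]
for z in(10,):
    r=cv2.minAreaRect(plane(c,ct,z,s)[:,:2].astype(np.float32));print("foot",r)
```

```text
foot ((488.3594970703125, -404.5709228515625), (51.93735122680664, 69.75564575195312), 6.6728363037109375)
```

View pics/cs.png

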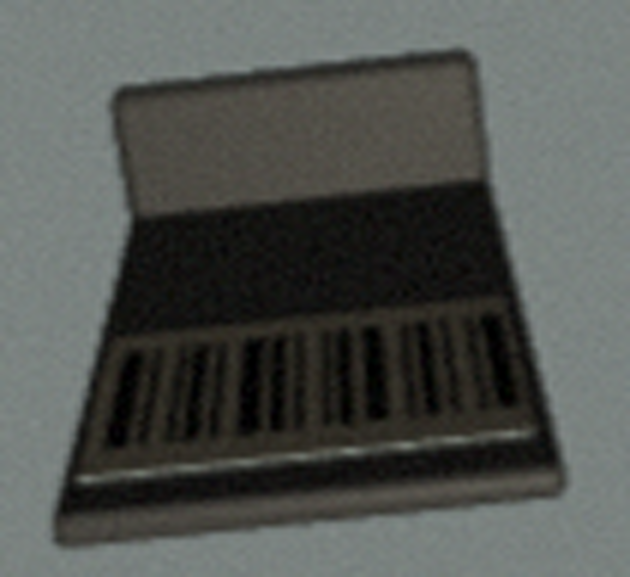

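The crop shows the bars between (120,350)–(500,315) at the bottom and (112,445)–(515,405) at the top. The face/foot junction is (135,215)–(488,180), and the panel's top edge is (65,515)–(560,468).

Run:
```python
from h import *
c,s=pickle.load(open("w.pkl","rb"))
f=lambda p:(205+p[0]/6-.4,165+p[1]/5.6-.4)
for n,a,b,z in(("junction",(135,215),(488,180),8),("bar bot",(120,350),(500,315),78),("bar top",(112,445),(515,405),112),("top",(62,515),(562,468),130)):
    P=plane(c,[f(a),f(b)],z,s);d=P[1]-P[0];print(n,P[:,:2].round(1).tolist(),"len",np.linalg.norm(d).round(1),"mid",P.mean(0)[:2].round(1),"yaw",np.degrees(np.arctan2(-d[0],d[1])).round(2))
goto(s,487.2,-403.4,160,183.2)
```

```text
junction [[612.4, -432.3], [604.7, -364.9]] len 67.8 mid [ 608.5 -398.6] yaw 6.53
bar bot [[610.3, -428.8], [603.8, -368.9]] len 60.3 mid [ 607.1 -398.8] yaw 6.21
bar top [[610.4, -426.8], [603.6, -369.7]] len 57.5 mid [ 607.  -398.3] yaw 6.79
top [[612.2, -431.9], [604.6, -365.2]] len 67.2 mid [ 608.4 -398.5] yaw 6.51
shift mm [67.8 -5.1 67.8] turn -3.08
```

arm_command(rows=[[[0.017, -0.0012, 0.01], 0, 0], [[0.017, -0.0013, 0.01], 0, 0], [[0.017, -0.0013, 0.01], 0, 0], [[0.017, -0.0013, 0.01], 0, 0], [[0, 0, 0], -3.1, 0], [[0, 0, 0.02], 0, 0], [[0, 0, 0.02], 0, 0], [[0, 0, 0.02], 0, 0], [[0, 0, 0.015], 0, 0], [[0, 0, 0.01], 0, 0], [[0, 0, 0.0045], 0, 0], [[0, 0, 0], 0, 0], [[0, 0, 0], 0, 0], [[0, 0, 0], 0, 0]])

```text
t: 23.92
tcp_pos: [486.9, -404.6, 99.3]
ee_rot: [-179.9, 0.1, -176.8]
wrist_force: [-0.2, -0.1, -0.4]
finger_gap: 85.4
finger_force: 0.0
```

Run:
```python
from h import *
c,s=wrist("w16");print(s["tcp_pos"],s["ee_rot"],s["wrist_force"])
cs=[b for b in blobs(mask(c["img"],(3,150,80),(14,255,255)),400)]
for ce,st,l in cs:
    ps=np.argwhere(l)[:,::-1].astype(np.float32);r=cv2.minAreaRect(ps);B=plane(c,cv2.boxPoints(r),127,s)[:,:2];print([np.round(v,1) for v in r],B.round(1).tolist(),plane(c,r[0],127,s)[0].round(1))
```

```text
[ 486.92797524 -404.55903915   99.3360089 ] [-1.79924847e+02  5.67660317e-02 -1.76837127e+02] [-0.21962714 -0.0934624  -0.40662448]
[array([259. , 284.5]), array([72., 51.]), np.float64(0.0)] [[497.8, -417.9], [474.4, -418.5], [472.8, -390.9], [496.2, -388.7]] [ 485. -404.  127.]
```

View pics/w16.png

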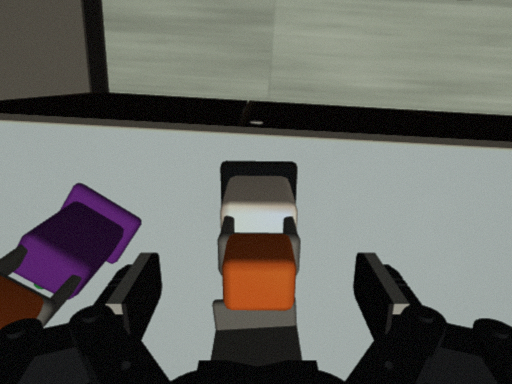

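The white reader's orange grip sits centred between the open fingers, at (259,270), square to them. I'll grip, lift and measure the hold numerically.

arm_command(rows=[[[0, 0, 0.001], 0, 0.3], [[0, 0, 0], 0, 0.6], [[0, 0, 0], 0, 1], [[0, 0, 0], 0, 1], [[0, 0, 0], 0, 1], [[0, 0, 0], 0, 1], [[0, 0, 0], 0, 1], [[0, 0, 0], 0, 1], [[0, 0, 0], 0, 1], [[0, 0, 0], 0, 1], [[0, 0, 0], 0, 1]])

```text
t: 24.88
tcp_pos: [486.7, -404.4, 97.8]
ee_rot: [-180.0, 0.0, -176.8]
wrist_force: [-0.9, 2.0, 5.5]
finger_gap: 36.6
finger_force: 62.0
```

arm_command(rows=[[[0, 0, -0.01], 0, 1], [[0, 0, -0.02], 0, 1], [[0, 0, -0.02], 0, 1], [[0, 0, 0], 0, 1], [[0, 0, 0], 0, 1], [[0, 0, 0], 0, 1]])

```text
t: 25.38
tcp_pos: [486.3, -404.1, 146.5]
ee_rot: [180.0, -0.0, -176.8]
wrist_force: [0.0, -0.4, -3.3]
finger_gap: 36.8
finger_force: 65.7
```

Run:
```python
from h import *
c,s=wrist("w17");print(s["tcp_pos"],s["ee_rot"],s["wrist_force"],s["finger_gap"])
R=Ro.from_euler("xyz",s["ee_rot"],degrees=True).as_matrix()
zt=s["tcp_pos"][2]+127-98.3
for ce,st,l in blobs(mask(c["img"],(3,150,80),(14,255,255)),400):
    ps=np.argwhere(l)[:,::-1].astype(np.float32);r=cv2.minAreaRect(ps);P=plane(c,cv2.boxPoints(r),zt,s);print([np.round(v,1) for v in r],((P-s["tcp_pos"])@R).round(1).tolist())
u=np.array([np.cos(np.radians(6.5)),np.sin(np.radians(6.5))]);print("reader goal",np.array([607,-398.5])-96.5*u)
```

```text
[ 486.31030088 -404.07058289  146.54194384] [ 1.79968161e+02 -3.29895205e-02 -1.76847712e+02] [ 0.01816759 -0.44127651 -3.25950759] 36.77272108843641
[array([ 38.3, 277.6]), array([55.6, 36.6]), np.float64(28.1)] [[4.5, -98.2, -28.8], [18.5, -88.4, -28.7], [7.2, -71.9, -28.7], [-7.7, -81.4, -28.7]]
[array([257., 287.]), array([74., 52.]), np.float64(-0.0)] [[-10.8, -15.1, -28.7], [13.0, -14.3, -28.7], [13.0, 13.9, -28.7], [-10.8, 14.8, -28.7]]
reader goal [ 511.12031593 -409.42411013]
```

A 36.6 mm gap means the fingertips caught the eye frame, not the 30 mm block. I'll set the reader down and regrip higher.

arm_command(rows=[[[0, 0, 0.02], 0, 1], [[0, 0, 0.015], 0, 1], [[0, 0, 0.01], 0, 1], [[0, 0, 0.003], 0, 1], [[0, 0, 0], 0, 1], [[0, 0, 0], 0, 1], [[0, 0, 0], 0, 0.3], [[0, 0, 0], 0, 0.3], [[0, 0, 0], 0, 0.3], [[0, 0, 0], 0, 0.3], [[0, 0, -0.0065], 0, 0.3], [[0, 0, 0], 0, 0.4], [[0, 0, 0], 0, 0.6], [[0, 0, 0], 0, 1], [[0, 0, 0], 0, 1], [[0, 0, 0], 0, 1], [[0, 0, 0], 0, 1], [[0, 0, 0], 0, 1], [[0, 0, 0], 0, 1]])

```text
t: 27.02
tcp_pos: [486.7, -404.3, 106.1]
ee_rot: [-180.0, 0.0, -176.8]
wrist_force: [-0.7, 3.0, 5.9]
finger_gap: 28.6
finger_force: 60.2
```

arm_command(rows=[[[0, 0, -0.01], 0, 1], [[0, 0, -0.02], 0, 1], [[0, 0, -0.02], 0, 1], [[0, 0, 0], -3.3, 1], [[0, 0, 0], 0, 1], [[0, 0, 0], 0, 1], [[0, 0, 0], 0, 1]])

```text
t: 27.6
tcp_pos: [486.3, -404.0, 154.9]
ee_rot: [179.9, -0.1, -173.6]
wrist_force: [0.1, -0.3, -2.3]
finger_gap: 28.9
finger_force: 59.7
```

Run:
```python
from h import *
c,s=wrist("w18");print(s["tcp_pos"],s["ee_rot"],s["wrist_force"],s["finger_gap"])
R=Ro.from_euler("xyz",s["ee_rot"],degrees=True).as_matrix()
zt=s["tcp_pos"][2]+127-106.1
for ce,st,l in blobs(mask(c["img"],(3,150,80),(14,255,255)),400):
    ps=np.argwhere(l)[:,::-1].astype(np.float32);r=cv2.minAreaRect(ps);P=plane(c,cv2.boxPoints(r),zt,s);print([np.round(v,1) for v in r],((P-s["tcp_pos"])@R).round(1).tolist())
goto(s,511.1,-409.4,156,186.5)
```

```text
[ 486.25329421 -404.00657959  154.92582786] [ 1.79942597e+02 -5.18128834e-02 -1.73638521e+02] [ 0.07391475 -0.33575602 -2.26953522] 28.90591344396509
[array([ 42.4, 259.3]), array([54.5, 35.7]), np.float64(31.0)] [[8.8, -100.8, -21.0], [22.5, -90.4, -21.0], [9.9, -74.2, -21.0], [-4.5, -84.3, -21.0]]
[array([257.5, 275.5]), array([49., 67.]), np.float64(90.0)] [[13.0, -13.6, -20.9], [13.0, 13.5, -20.9], [-10.4, 14.2, -20.9], [-10.3, -14.3, -20.9]]
shift mm [-24.1  -8.1  -1.1] turn -0.14
```

arm_command(rows=[[[-0.008, -0.0027, 0], 0, 1], [[-0.008, -0.0027, -0.001], 0, 1], [[-0.008, -0.0027, 0], 0, 1], [[0, 0, 0], 0, 1], [[0, 0, 0], 0, 1], [[0, 0, 0], 0, 1], [[0, 0, 0], 0, 1], [[0, 0, 0], 0, 1], [[0, 0, 0], 0, 1], [[0, 0, 0], 0, 1], [[0, 0, 0], 0, 1], [[0, 0, 0], 0, 1], [[0, 0, 0], 0, 1], [[0, 0, 0], 0, 1], [[0, 0, 0], 0, 1], [[0, 0, 0], 0, 1], [[0, 0, 0], 0, 1], [[0, 0, 0], 0, 1], [[0, 0, 0], 0, 1], [[0, 0, 0], 0, 1]])

```text
t: 29.32
tcp_pos: [511.3, -409.7, 156.7]
ee_rot: [-180.0, -0.0, -173.5]
wrist_force: [0.1, -0.1, -2.4]
finger_gap: 29.0
finger_force: 59.7
```

arm_command(rows=[[[0, 0, 0], 0, 1], [[0, 0, 0], 0, 1], [[0, 0, 0], 0, 1], [[0, 0, 0], 0, 1], [[0, 0, 0], 0, 1], [[0, 0, 0], 0, 1], [[0, 0, 0], 0, 1], [[0, 0, 0], 0, 1], [[0, 0, 0], 0, 1], [[0, 0, 0], 0, 1], [[0, 0, 0], 0, 1], [[0, 0, 0], 0, 1]])

```text
t: 30.32
tcp_pos: [511.3, -409.7, 156.6]
ee_rot: [-180.0, -0.0, -173.5]
wrist_force: [0.0, 0.0, -2.2]
finger_gap: 28.6
finger_force: 59.7
```

Run:
```python
from h import *
s=telemetry.get_state();print(s["tcp_pos"],s["ee_rot"],s["finger_force"])
R=Ro.from_euler("xyz",s["ee_rot"],degrees=True).as_matrix()
o=s["tcp_pos"]+R@[1.3,0,106.1];rx=-R[:,0];w=o+16.5*rx+np.array([0,0,45]);d=np.array([607,-398.5,95])-w
print("dist",d@rx,"side",d@R[:,1],"z",d[2])
# peg: two views
cp,sp=pickle.load(open("wpeg.pkl","rb"));c2,s2=pickle.load(open("wch.pkl","rb"))
g=cp["img"].astype(int).sum(2)
for v in range(196,300,8):
    r=g[v,250:285];print(v,r.tolist()[::2])
```

```text
[ 511.27685791 -409.65057562  156.64835711] [-1.79994647e+02 -3.48902526e-03 -1.73547400e+02] 59.669936299324036
dist 81.1763612917141 side 0.33241956570417847 z -0.5474321709639014
196 [120, 106, 116, 125, 127, 131, 126, 121, 119, 115, 111, 143, 115, 114, 106, 107, 114, 104]
204 [123, 108, 119, 108, 127, 223, 322, 342, 340, 266, 106, 109, 116, 117, 108, 125, 102, 127]
212 [108, 124, 114, 111, 102, 198, 305, 326, 321, 311, 111, 113, 108, 122, 126, 89, 100, 118]
220 [122, 112, 120, 117, 119, 166, 306, 349, 342, 315, 103, 95, 117, 98, 112, 118, 117, 110]
228 [124, 107, 120, 116, 109, 152, 275, 342, 340, 306, 178, 113, 124, 131, 123, 124, 128, 116]
236 [109, 118, 121, 332, 329, 115, 279, 337, 334, 311, 222, 337, 300, 117, 96, 136, 119, 119]
244 [445, 454, 444, 444, 416, 124, 244, 326, 355, 318, 229, 385, 444, 437, 444, 432, 442, 441]
252 [444, 439, 433, 440, 410, 121, 209, 324, 330, 322, 233, 290, 451, 448, 445, 429, 439, 437]
260 [436, 433, 445, 433, 447, 138, 179, 311, 341, 312, 275, 202, 437, 441, 433, 434, 446, 439]
268 [440, 444, 442, 434, 447, 123, 139, 300, 329, 331, 279, 145, 387, 430, 437, 434, 440, 439]
276 [428, 453, 437, 450, 439, 132, 150, 284, 339, 337, 314, 122, 296, 441, 434, 450, 439, 440]
284 [443, 445, 439, 446, 440, 170, 96, 106, 113, 98, 121, 137, 176, 444, 443, 437, 441, 445]
292 [438, 445, 433, 447, 436, 294, 313, 336, 337, 356, 348, 343, 336, 430, 444, 441, 445, 441]
```

Run:
```python
from h import *
c,s=pickle.load(open("wpeg.pkl","rb"));g=c["img"].astype(int).sum(2)
for n,uv,z in(("pegnear",(264.9,212),115),("pegmid",(266,244),115),("pegfar",(268,276),115)):print(n,plane(c,uv,z,s)[0].round(1))
print("column 265",[(v,g[v,262:268].mean().round()) for v in range(194,210)]);print([(v,g[v,265:271].mean().round()) for v in range(278,304)])
for v in(199,201,286,288,298,300):print(v,plane(c,(266,v),125,s)[0].round(1),plane(c,(266,v),119,s)[0].round(1))
# post width at the top
for v in(290,293,296):
    k=np.where(g[v,245:290]<400)[0]+245;print(v,k.min(),k.max(),plane(c,[(k.min(),v),(k.max(),v)],125,s)[:,1].round(1))
# plate edges: rows/cols
P=[]
for u in(240,248,280,288):
    col=g[170:260,u];k=np.where(col<220)[0]+170;P.append((u,k.min(),k.max()))
print(P,[ [plane(c,(u,a),10,s)[0,:2].round(1).tolist(),plane(c,(u,b),10,s)[0,:2].round(1).tolist()] for u,a,b in P])
for v in(195,212,225):
    k=np.where(g[v,220:310]<220)[0]+220;print(v,plane(c,[(k.min(),v),(k.max(),v)],10,s)[:,:2].round(1).tolist())
```

```text
pegnear [508.7 399.  115. ]
pegmid [538.1 400.  115. ]
pegfar [569.6 401.9 115. ]
column 265 [(194, np.float64(114.0)), (195, np.float64(120.0)), (196, np.float64(120.0)), (197, np.float64(114.0)), (198, np.float64(133.0)), (199, np.float64(205.0)), (200, np.float64(268.0)), (201, np.float64(304.0)), (202, np.float64(324.0)), (203, np.float64(331.0)), (204, np.float64(330.0)), (205, np.float64(325.0)), (206, np.float64(301.0)), (207, np.float64(281.0)), (208, np.float64(278.0)), (209, np.float64(279.0))]
[(278, np.float64(326.0)), (279, np.float64(326.0)), (280, np.float64(326.0)), (281, np.float64(322.0)), (282, np.float64(194.0)), (283, np.float64(120.0)), (284, np.float64(116.0)), (285, np.float64(149.0)), (286, np.float64(250.0)), (287, np.float64(326.0)), (288, np.float64(342.0)), (289, np.float64(345.0)), (290, np.float64(344.0)), (291, np.float64(344.0)), (292, np.float64(344.0)), (293, np.float64(350.0)), (294, np.float64(342.0)), (295, np.float64(339.0)), (296, np.float64(341.0)), (297, np.float64(336.0)), (298, np.float64(377.0)), (299, np.float64(426.0)), (300, np.float64(440.0)), (301, np.float64(438.0)), (302, np.float64(435.0)), (303, np.float64(436.0))]
199 [493.6 399.6 125. ] [495.8 399.7 119. ]
201 [495.3 399.6 125. ] [497.5 399.7 119. ]
286 [573.1 399.9 125. ] [577.2 400.  119. ]
288 [575.1 399.9 125. ] [579.2 400.  119. ]
298 [585.2 399.9 125. ] [589.6 400.1 119. ]
300 [587.3 399.9 125. ] [591.8 400.1 119. ]
290 259 276 [393.8 408.5]
293 260 275 [394.7 407.7]
296 262 273 [396.4 406. ]
[(240, np.int64(186), np.int64(241)), (248, np.int64(186), np.int64(240)), (280, np.int64(184), np.int64(239)), (288, np.int64(184), np.int64(239))] [[[519.7, 373.2], [588.9, 371.8]], [[519.7, 382.3], [587.6, 381.4]], [[517.5, 418.5], [586.5, 419.7]], [[517.6, 427.6], [586.5, 429.3]]]
195 [[530.5, 365.0], [530.8, 433.6]]
212 [[551.4, 366.7], [551.8, 434.2]]
225 [[567.9, 367.5], [568.3, 434.7]]
```

arm_command(rows=[[[0.005, 0, -0.015], 3.85, 1], [[0.005, 0, -0.015], 0, 1], [[0.005, 0, -0.015], 0, 1], [[0.008, 0.01, 0], 0, 1], [[0, 0.02, 0], 0, 1], [[0, 0.028, 0], 0, 1], [[0, 0.028, 0], 0, 1], [[0, 0.028, 0], 0, 1], [[0, 0.028, 0], 0, 1], [[0, 0.028, 0], 0, 1], [[0, 0.028, 0], 0, 1], [[0, 0.028, 0], 0, 1], [[0, 0.028, 0], 0, 1], [[0, 0.028, 0], 0, 1], [[0, 0.028, 0], 0, 1], [[0, 0.028, 0], 0, 1], [[0, 0.028, 0], 0, 1], [[0, 0.028, 0], 0, 1], [[0, 0.028, 0], 0, 1], [[0, 0.028, 0], 0, 1]])

```text
t: 31.98
tcp_pos: [467.6, 39.8, 201.9]
ee_rot: [-180.0, 0.0, -177.4]
wrist_force: [0.1, -0.3, -1.9]
finger_gap: 28.5
finger_force: 59.9
```

arm_command(rows=[[[0, 0.028, 0], 0, 1], [[0, 0.028, 0], 0, 1], [[0, 0.028, 0], 0, 1], [[0, 0.028, 0], 0, 1], [[0, 0.028, 0], 0, 1], [[0, 0.028, 0], 0, 1], [[0, 0.028, 0], 0, 1], [[0, 0.028, 0], 0, 1], [[0, 0.028, 0], 0, 1], [[0, 0.028, 0], 0, 1], [[0, 0.028, 0], 0, 1], [[0, 0.025, 0], 0, 1], [[0, 0.015, 0], 0, 1], [[0, 0.009, 0], 0, 1], [[0, 0, 0], 0, 1], [[0, 0, 0], 0, 1], [[0, 0, 0], 0, 1], [[0, 0, 0], 0, 1]])

```text
t: 33.48
tcp_pos: [452.0, 394.2, 201.8]
ee_rot: [-180.0, 0.0, -177.5]
wrist_force: [-0.8, -0.5, -2.7]
finger_gap: 28.8
finger_force: 59.9
```

Run:
```python
from h import *
c,s=wrist("w19");print(s["tcp_pos"],s["ee_rot"],s["wrist_force"],s["finger_gap"])
R=Ro.from_euler("xyz",s["ee_rot"],degrees=True).as_matrix()
zt=s["tcp_pos"][2]+127-106.1
for ce,st,l in blobs(mask(c["img"],(3,150,80),(14,255,255)),400):
    ps=np.argwhere(l)[:,::-1].astype(np.float32);r=cv2.minAreaRect(ps);P=plane(c,cv2.boxPoints(r),zt,s);print([np.round(v,1) for v in r],((P-s["tcp_pos"])@R).round(1).tolist())
goto(s,451.3,396,141,182.6)
```

```text
[452.00603419 394.1638489  201.78255722] [-1.79991679e+02  1.16529981e-02 -1.77454601e+02] [-0.81279913 -0.45831427 -2.74635969] 28.775133039649344
[array([ 77.9, 207.4]), array([45., 14.]), np.float64(4.4)] [[29.8, -78.5, -20.9], [35.5, -77.0, -20.9], [34.1, -60.1, -20.9], [28.3, -61.3, -20.9]]
[array([257.3, 270.4]), array([58.9, 68.4]), np.float64(88.1)] [[17.0, -14.1, -20.9], [18.0, 13.2, -20.9], [-9.8, 14.9, -20.9], [-10.9, -14.2, -20.9]]
shift mm [ 0.6  1.9 60.8] turn -0.05
```

Run:
```python
from h import *
for n in("w18","w19"):
    im=cv2.imread(f"pics/{n}.png");h=cv2.cvtColor(im,cv2.COLOR_BGR2HSV)
    m=mask(im,(0,120,40),(20,255,255));b=max(blobs(m[:,180:340],400),key=lambda b:b[1][4]);print(n,b[1],b[0])
    print([(v,*h[v,255:260].mean(0).astype(int)) for v in range(205,300,6)])
```

```text
w18 [  43  228   70   74 4806] [ 77.24906367 264.62109863]
[(205, np.int64(33), np.int64(8), np.int64(193)), (211, np.int64(92), np.int64(15), np.int64(204)), (217, np.int64(90), np.int64(14), np.int64(204)), (223, np.int64(87), np.int64(13), np.int64(204)), (229, np.int64(10), np.int64(219), np.int64(55)), (235, np.int64(10), np.int64(219), np.int64(58)), (241, np.int64(9), np.int64(210), np.int64(62)), (247, np.int64(10), np.int64(223), np.int64(62)), (253, np.int64(10), np.int64(218), np.int64(114)), (259, np.int64(10), np.int64(214), np.int64(169)), (265, np.int64(11), np.int64(209), np.int64(186)), (271, np.int64(11), np.int64(211), np.int64(186)), (277, np.int64(10), np.int64(213), np.int64(187)), (283, np.int64(10), np.int64(213), np.int64(186)), (289, np.int64(10), np.int64(212), np.int64(186)), (295, np.int64(10), np.int64(212), np.int64(186))]
w19 [  43  228   70   73 4766] [ 77.32710869 264.17750734]
[(205, np.int64(39), np.int64(8), np.int64(216)), (211, np.int64(91), np.int64(12), np.int64(228)), (217, np.int64(88), np.int64(11), np.int64(226)), (223, np.int64(87), np.int64(12), np.int64(226)), (229, np.int64(9), np.int64(226), np.int64(63)), (235, np.int64(10), np.int64(223), np.int64(67)), (241, np.int64(9), np.int64(208), np.int64(73)), (247, np.int64(10), np.int64(224), np.int64(73)), (253, np.int64(10), np.int64(219), np.int64(131)), (259, np.int64(11), np.int64(209), np.int64(194)), (265, np.int64(11), np.int64(207), np.int64(210)), (271, np.int64(11), np.int64(208), np.int64(210)), (277, np.int64(11), np.int64(208), np.int64(210)), (283, np.int64(11), np.int64(210), np.int64(210)), (289, np.int64(10), np.int64(210), np.int64(209)), (295, np.int64(11), np.int64(210), np.int64(210))]
```

arm_command(rows=[[[0.0006, 0.0019, 0.015], 0, 1], [[0, 0, 0.02], 0, 1], [[0, 0, 0.016], 0, 1], [[0, 0, 0.01], 0, 1], [[0, 0, 0], 0, 1], [[0, 0, 0], 0, 1], [[0, 0, 0], 0, 1]])

```text
t: 34.12
tcp_pos: [451.5, 397.1, 141.8]
ee_rot: [180.0, 0.1, -177.4]
wrist_force: [0.9, -0.4, -2.7]
finger_gap: 29.0
finger_force: 59.9
```

arm_command(rows=[[[-0.005, -0.001, 0.0008], 0, 1], [[-0.005, 0, 0], 0, 1], [[-0.005, 0, 0], 0, 1], [[-0.005, 0, 0], 0, 1], [[-0.005, 0, 0], 0, 1], [[-0.005, 0, 0], 0, 1], [[-0.004, 0, 0], 0, 1], [[-0.004, 0, 0], 0, 1], [[-0.004, 0, 0], 0, 1], [[-0.004, 0, 0], 0, 1], [[0, 0, 0], 0, 1], [[0, 0, 0], 0, 1], [[0, 0, 0], 0, 1]])

```text
t: 35.2
tcp_pos: [496.9, 398.1, 139.8]
ee_rot: [-180.0, -0.0, -177.4]
wrist_force: [0.5, 0.1, -2.5]
finger_gap: 28.9
finger_force: 60.0
```

Run:
```python
from h import *
c,s=wrist("w20");print(s["tcp_pos"],s["ee_rot"],s["wrist_force"])
print("peg tip px expected",px(c,[[494,398.1,125],[573,401.7,125],[573,394.7,125],[573,408.7,125]],s).round(1).tolist())
t=camera("scene");cv2.imwrite("pics/s20.png",t["img"]);print(px(t,[[494,398,125],[539.5,400.2,115],[496,398,90]]).round(1).tolist())
```

```text
[496.85257199 398.11218902 139.75755834] [-1.79993481e+02 -1.23483009e-02 -1.77396911e+02] [ 0.50755822  0.14127219 -2.4616818 ]
peg tip px expected [[257.5, 234.7], [257.5, 356.7], [245.6, 356.3], [269.4, 357.1]]
[[156.0, 149.2], [163.7, 147.3], [157.2, 155.8]]
```

arm_command(rows=[[[-0.004, 0, 0], 0, 1], [[-0.004, 0, 0], 0, 1], [[-0.004, 0, 0], 0, 1], [[-0.004, 0, 0], 0, 1], [[-0.004, 0, 0], 0, 1], [[-0.004, 0, 0], 0, 1], [[-0.004, 0, 0], 0, 1], [[-0.004, 0, 0], 0, 1], [[-0.004, 0, 0], 0, 1], [[-0.003, 0, 0], 0, 1], [[0, 0, 0], 0, 1], [[0, 0, 0], 0, 1], [[0, 0, 0], 0, 1]])

```text
t: 36.38
tcp_pos: [535.8, 399.9, 139.8]
ee_rot: [-180.0, -0.0, -177.4]
wrist_force: [-0.0, -0.1, -2.3]
finger_gap: 28.6
finger_force: 59.9
```

arm_command(rows=[[[0, 0, 0.002], 0, 1], [[0, 0, 0.002], 0, 1], [[0, 0, 0.002], 0, 1], [[0, 0, 0.001], 0, 1], [[0, 0, 0.001], 0, 1], [[0, 0, 0], 0, 1], [[0, 0, 0], 0, 1], [[0, 0, 0], 0, 1]])

```text
t: 37.05
tcp_pos: [536.0, 399.9, 131.9]
ee_rot: [-180.0, 0.0, -177.4]
wrist_force: [0.4, -0.3, -2.5]
finger_gap: 28.9
finger_force: 59.9
```

arm_command(rows=[[[0, 0, 0.001], 0, 1], [[0, 0, 0.001], 0, 1], [[0, 0, 0], 0, 1], [[0, 0, 0], 0, 1]])

```text
t: 37.38
tcp_pos: [536.0, 399.9, 130.0]
ee_rot: [180.0, 0.0, -177.4]
wrist_force: [-0.4, -0.5, -0.3]
finger_gap: 28.7
finger_force: 60.3
```

arm_command(rows=[[[0, 0, 0.0005], 0, 1], [[0, 0, 0.0005], 0, 1], [[0, 0, 0], 0, 1], [[0, 0, 0], 0, 1]])

```text
t: 37.72
tcp_pos: [536.1, 399.9, 129.8]
ee_rot: [180.0, 0.1, -177.4]
wrist_force: [-2.0, -1.5, 9.5]
finger_gap: 28.7
finger_force: 61.6
```

Contact came at the expected height. I'll ease up 1 mm, release, and lift clear.

arm_command(rows=[[[0, 0, -0.001], 0, 1], [[0, 0, 0], 0, 1], [[0, 0, 0], 0, 0.5], [[0, 0, 0], 0, 0.4], [[0, 0, 0], 0, 0.3], [[0, 0, 0], 0, 0.2], [[0, 0, 0], 0, 0], [[0, 0, 0], 0, 0], [[0, 0, 0], 0, 0], [[0, 0, 0], 0, 0], [[0, 0, 0], 0, 0], [[0, 0, 0], 0, 0], [[0, 0, 0], 0, 0]])

```text
t: 38.8
tcp_pos: [536.0, 399.9, 129.8]
ee_rot: [-180.0, -0.0, -177.4]
wrist_force: [-0.1, -0.3, -0.4]
finger_gap: 85.4
finger_force: 0.0
```

arm_command(rows=[[[0, 0, -0.005], 0, 0], [[0, 0, -0.01], 0, 0], [[0, 0, -0.02], 0, 0], [[0, 0, -0.03], 0, 0], [[0, 0, -0.03], 0, 0], [[0, 0, 0], 0, 0], [[0, 0, 0], 0, 0], [[0, 0, 0], 0, 0], [[0, 0, 0], 0, 0]])

```text
t: 39.55
tcp_pos: [535.7, 399.7, 224.0]
ee_rot: [-180.0, -0.1, -177.4]
wrist_force: [0.7, -0.4, 0.5]
finger_gap: 85.1
finger_force: 0.0
```

Run:
```python
from h import *
c,s=wrist("w21");print(s["tcp_pos"],s["wrist_force"],s["finger_gap"])
for ce,st,l in blobs(mask(c["img"],(3,150,95),(14,255,255)),200):
    ps=np.argwhere(l)[:,::-1].astype(np.float32);r=cv2.minAreaRect(ps);print([np.round(v,1) for v in r],plane(c,cv2.boxPoints(r),151,s)[:,:2].round(1).tolist())
print(px(c,[[534.8,400,151]],s).round(1))
t=camera("top");
for ce,st,l in blobs(mask(t["img"],(45,90,40),(85,255,255)),15):print("green",ce.round(1),plane(t,ce,54)[0].round(0))
```

```text
[535.70542252 399.71706344 224.03639734] [ 0.74714423 -0.37411268  0.48319402] 85.12060398706852
[array([259. , 200.5]), array([29., 40.]), np.float64(90.0)] [[525.8, 387.1], [524.6, 413.9], [545.6, 415.3], [546.9, 387.7]]
[[257.6 199.4]]
green [201.8 221.1] [532.  87.  54.]
green [166.6 222.1] [555. 212.  54.]
```

arm_command(rows=[[[0.02, -0.02, -0.01], 0, 0], [[0.02, -0.03, 0], 0, 0], [[0.02, -0.03, 0], 0, 0], [[0, -0.03, 0], 0, 0], [[0, -0.03, 0], 0, 0], [[0, -0.03, 0], 0, 0], [[0, -0.03, 0], 0, 0], [[0, -0.04, 0.0], 0, 0], [[0, 0, 0], 0, 0], [[0, 0, 0], 0, 0], [[0, 0, 0], 0, 0], [[0, 0, 0], 0, 0]])

```text
t: 40.65
tcp_pos: [486.8, 158.2, 234.5]
ee_rot: [180.0, -0.0, -177.4]
wrist_force: [-0.3, -0.1, -0.5]
finger_gap: 85.5
finger_force: 0.0
```

Run:
```python
from h import *
c,s=wrist("w22");print(s["tcp_pos"],s["ee_rot"])
for ctr,yaw in cellpose(c,s,53):
    b=min(((523,89.3),(531.5,225.1)),key=lambda b:np.linalg.norm(ctr-b));d=ctr-b;print("  rel bay",np.round([d@[.998,-.062],d@[.062,.998]],1))
for ce,st,l in blobs(mask(c["img"],(3,150,95),(14,255,255)),150):
    print("orange",ce.round(1),plane(c,ce,151,s)[0].round(1))
```

```text
[486.7970371  158.19001244 234.54459663] [ 1.79993028e+02 -3.19401791e-02 -1.77352616e+02]
cell ctr [523.4  91.8] size [42.9 89.6] yaw -2.06 plus end along -44.8 px [190. 192.]
cell ctr [531.6 222.4] size [44.9 89.5] yaw -3.29 plus end along -44.7 px [318. 205.]
  rel bay [0.2 2.5]
  rel bay [ 0.2 -2.7]
orange [190.7 158.7] [462.2 111.5 151. ]
orange [325.3 172.8] [468.  204.8 151. ]
```

```bash
python3 -c "
from plant import sign_off
print(sign_off())"
```

```text
the job is handed in; nothing more can be done
None
```

Job handed in: both green cells present (only two were there) are seated in the outer bays, the white reader was held on the barcode for over two seconds from about 8 cm, and it now hangs on the peg, released; `sign_off()` returned no verdict.

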